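# Turn a filled token box lid-down into the labelling stand

## Task

The filled token box has to go upside down into the other packing stand so that its underside can be labelled. First take the pen out of that stand and lay it flat on the table, away from both stands; then pinch the box between its loose lid and its bottom, turn it over and lower it lid-down into that stand, sideways in the middle and square in the V, letting go only once it rests there. The lid must stay shut all the way, and leave the tape dispenser, the pencil and the small spare piece at the left where they are.

Things in the scene. Friction and masses are not known exactly. Their poses are not given: they have to be found in the camera images.
- fill_stand: fixed plywood stand holding the token box. Origin: underside of its base, below the V's corner; z up, x away from the robot (turned up to 0.2 rad). Base 124 x 84 x 8 mm (x -68 to 56). Two ribs, 8 mm thick, at y = -35 and 35 mm, free space between, form an upward V with corner line along y at z = 34 mm: near faces climb at 45 deg toward -x for 56 mm, far faces toward +x for 42 mm
- label_stand: second fixed stand of exactly the same shape, size and axes as fill_stand, the goal; a pen lies in its V at the start. Either stand may be the left one
- label_stand_seat (a point): point in label_stand at which the centre of the token box lies when it is fully seated, upside down and in the middle: 19 mm toward -x, 0 in y and 85 mm in z from the stand's origin; axes as the stand
- token_box_center (a point): centre of the closed brown cardboard box: 100 mm long (x), 84 wide (y), 45 thick (z) with lid, about 0.19 kg. z points out through the lid. Start: bottom on fill_stand's near faces, end on its far faces; z up and away from the robot, x down and away, both at 45 deg; y along the V. The upper 44 mm stand free beyond the ribs for a finger under the bottom. Seated upside down, z points down toward the robot
- token_box_rim (a point): centre of the open rim of the box, on which the lid rests, 42 mm from the outside of the bottom; axes as the box. Walls are 3 mm; three small wooden pieces slide about inside
- lid_underside (a point): centre of the underside of the loose lid: white card plate 100 x 84 x 3 mm with a 9 mm deep lip inside the box's walls, 1.5 mm play, no catch, 0.04 kg; within 2 mm of token_box_rim while the box is shut. Axes as the box, z out of the lid
- pen_center (a point): middle of a white pen, 145 mm long (y), 12 wide (x), 9 thick (z), 15 g, lying along the corner of label_stand's V across both ribs, within 10 mm of the stand's middle; between the ribs it is free on all sides and can be gripped from above. Flat on the table, its middle is 5 mm up
- tape_dispenser: dark desk tape dispenser, 52 x 177 x 98 mm, at the right; origin at the centre of its underside; a bystander
- pencil: green pencil, 112 mm long and 7 mm thick, near the front edge at the right; origin at the centre of its underside; a bystander
- spare_piece: small blue wedge-shaped wooden piece, 22 x 22 x 13 mm, on the table at the left; origin at the centre of its underside; a bystander
Things that resemble listed ones, but are neither listed nor needed, are in the scene too. Leave any blue look-alike of the label_stand alone.

How it is judged:
On the way, in this order (a step that is already met when the one before it is completed fails the run):
1. the pen is out of the labelling stand and lies flat on the table, its middle more than 80 mm from both stands' origins (height (world z) of pen_center below 0.012 m and horizontal distance between pen_center and label_stand above 0.08 m and horizontal distance between pen_center and fill_stand above 0.08 m), for 0.2 s.
2. the box is turned over (its lid faces well below the horizontal) (angle between token_box_center's own z axis and vertical above 2 rad), for 0.1 s.
3. the box is lowered into the labelling stand, lid down, while the fingers still hold it (distance between token_box_center and label_stand_seat below 0.015 m and angle between token_box_center's own z axis and vertical between 2.236 and 2.476 rad and angle between the y axis of token_box_center and the y axis of label_stand, either way round below 0.12 rad and contact force between the fingers and token_box above 1 N), for 0.1 s.
At the end, for the whole second after the job is handed in: box upside down in the labelling stand's V: centre within 15 mm of the seat point, lid facing down at 45 degrees and width along the V, each within 0.12 rad, lid shut within 6 mm; pen flat on the table, its middle over 80 mm from both stands' origins; at rest (all of step 1 and distance between token_box_center and label_stand_seat below 0.015 m and angle between token_box_center's own z axis and vertical between 2.236 and 2.476 rad and angle between the y axis of token_box_center and the y axis of label_stand, either way round below 0.12 rad and distance between lid_underside and token_box_rim below 0.006 m and linear speed of token_box below 0.02 m/s); the robot touches nothing.
It fails at once if the lid comes more than 10 mm off the box (distance between lid_underside and token_box_rim above 0.01 m).
It fails at once if the tape dispenser is moved more than 20 mm (distance of tape_dispenser from where it was at the start of the episode above 0.02 m).
It fails at once if the pencil is moved more than 20 mm (distance of pencil from where it was at the start of the episode above 0.02 m).
It fails at once if the spare piece is moved more than 20 mm (distance of spare_piece from where it was at the start of the episode above 0.02 m).
It also fails if it takes over 58 s, if anything falls off the work surface, if the arm or the gripper's body presses on something with over 40 N, if the wrist force passes 120 N, or if a joint passes its speed limit or range.

## Robot

A 6-joint arm with a two-finger parallel gripper is mounted at the origin on a cart in front of the work surface, level with it; the furniture and walls round the work are solid. World frame = base frame: x ahead of the robot, y to its left, z up, the work surface at z = 0. Lengths are in m, angles in rad, forces in N, time in s.
With the tool pointing down it reaches from about 0.275 to 0.75 m from the base axis. Payload 10.2 kg.
Tool frame: the origin (TCP) lies midway between the tips of the shut fingers; the grasp point (between the pads) lies 19 mm behind it; x points along the fingers, y is the direction in which the jaws open and shut, and the axes are right-handed (so a half turn about x gives the same grasp; the last joint's range is limited). The gripper opens to 88 mm and grips with 3 to 60 N. Pads are 18 mm wide; open, the fingers measure 123 mm over their backs; the gripper's body (75 mm by 187 mm) begins 45 mm behind the grasp point.
Start: joints at [-1.398, 0.313, 1.498, -0, 1.331, -0.223], TCP at [0.202, -0.484, 0.239] pointing down, gripper open.
Joint ranges: [-2.94, 2.94], [-0.97, 2.17], [0.19, 2.56], [-1.23, 4.37], [0.02, 3.11], [-2.88, 2.88]. Speed limits (rad/s): [2.39, 2.39, 3.01, 3.14, 3.14, 3.14].

## Interface

Orientations are given as a unit quaternion [w, x, y, z].
In Python, from station import ctrl, imaging gives the robot as it stands.
- The arm moves only by the tool step_arm, never from a script. Its argument "rows" is a list that holds one entry, the list of rows, each a list of 6 numbers: the shift along the tool's x, y, z in cm, then the turn, a rotation vector about the tool's x, y, z in rad. A call has 1 to 20 rows; each row shifts and turns the commanded pose from where the row before left it, along the tool's axes as they then stand; what a row does not reach is not made up. A row lasts 1/10 s, in which the tool goes at most 50 mm and 8.59 degrees, less where a joint would pass 70% of its speed; a pose out of reach is approached as far as the arm can. A call with a gripper value outside its range is refused whole. "gripper" is the opening, from 0 (shut) to 1 (fully open), set as the call begins (left out, the last holds). The fingers move at their own pace and stop on an object; "grip_force" is the grip in N (left out, the last holds). Time passes only in rows, so rows that do not move let the fingers close. It gives the time, the measured TCP pose, the force and the opening at its end, in the units of the state.
- ctrl.observe(): the state, without advancing time (a new reading comes with each control period).
- imaging.snapshot(name): name is "side" or "top"; returns a dict with "image" (384x512x3 uint8, red, green, blue), "range_z" (384x512 float32, m along the optical axis (not along the pixel's ray), 0 where there is no reading), "intrinsics" (3x3 intrinsics, pixels), "world_to_cam" (4x4, takes a point from world to camera coordinates). Camera axes: x right, y down, z forward; pixel columns grow to the right and rows downward; lengths in m; the calibration is good to about 2 mm. A picture is of the moment at which its call begins.
- ctrl.job_done(): hands the job in, once; it reports no verdict.
The state is a dict: "time_s": time; "joint_pos": joint angles; "joint_velocities": joint speeds; "joint_efforts": joint torques, N m; "tcp_pos": TCP position; "ee_rot": TCP orientation; "contact_force": force on the tool from outside, world axes, zero at the start; "ft_torque": the same for the moment, N m; "grip_width": finger opening in m.
Only numpy, scipy, OpenCV 4.12 (cv2) and the standard library are available. Lean on these libraries where they do the work, as an engineer would, in place of code of your own. Each camera call takes 0.05 s, during which the arm holds its last target.

## Working session

There is one attempt and no reset: what is moved stays moved. The work goes in short steps, Python scripts to look and compute and a tool call to move; the robot and the scene stay as the last step left them, time stands still between calls to the robot, and variables do not carry over. Pictures are saved under pics/ and viewed, and the job is handed in when it is done.

Besides the shell and the picture viewer there is one more tool, called after "Request:" as name(argument=value, ...) on one line, values as JSON. step_arm: Moves the arm, as the interface text tells. Its arguments: {"type":"object","properties":{"rows":{"type":"array"},"gripper":{"type":"number"},"grip_force":{"type":"number"}},"required":["rows"]}

```bash
ls; mkdir -p pics; python3 - <<'E'
from station import ctrl, imaging
import cv2,numpy as np
print(ctrl.observe())
for n in("side","top"):
    s=imaging.snapshot(n)
    cv2.imwrite(f"pics/{n}0.png",cv2.resize(s["image"][:,:,::-1],(800,600),interpolation=cv2.INTER_CUBIC))
    np.savez(f"pics/{n}0.npz",**s)
    print(n,s["intrinsics"],s["world_to_cam"])
E
```

```text
pics
{'time_s': 0.0, 'joint_pos': array([-1.39839438e+00,  3.13450719e-01,  1.49837743e+00,  4.31901442e-06,
        1.33099606e+00, -2.23390386e-01]), 'joint_velocities': array([-2.21911375e-03,  8.79121298e-04, -1.07167048e-03, -3.57775648e-05,
        6.90953263e-04, -1.78272272e-03]), 'joint_efforts': array([-5.75912327e-04, -4.02214408e+01, -2.52267641e+01,  6.93221181e-02,
        3.53393890e-02, -1.10767635e-04]), 'tcp_pos': array([ 0.20236315, -0.48418875,  0.23818315]), 'ee_rot': array([ 0.13858652,  0.69331826,  0.139457  , -0.69329309]), 'contact_force': array([ 0.04297732, -0.14935833,  0.70032344]), 'ft_torque': array([ 0.00791766,  0.0016183 , -0.02747829]), 'grip_width': 0.08831408470701146}
side [[431.31573111   0.         251.42173302]
 [  0.         431.31573111 184.83965708]
 [  0.           0.           1.        ]] [[-0.8827384  -0.46946792 -0.01930787  0.42868071]
 [-0.24900769  0.50226481 -0.82808528  0.17990418]
 [ 0.39845714 -0.72617486 -0.56026955  1.24137388]
 [ 0.          0.          0.          1.        ]]
top [[350.67725032   0.         256.70229469]
 [  0.         350.67725032 191.39777414]
 [  0.           0.           1.        ]] [[-0.01511603 -0.99986296 -0.00675072  0.01125356]
 [-0.9982807   0.01547381 -0.05653491  0.45640406]
 [ 0.05663162  0.00588453 -0.9983778   0.9192666 ]
 [ 0.          0.          0.          1.        ]]
```

View pics/side0.png

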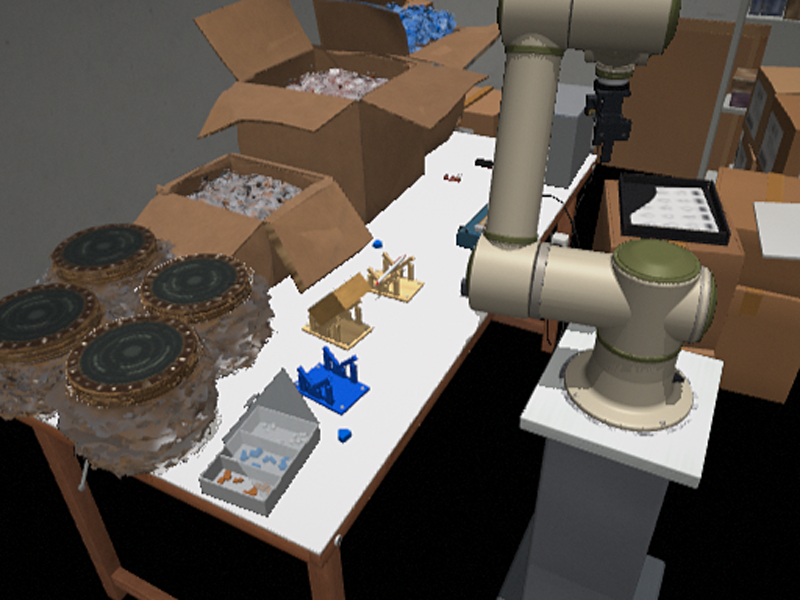

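View pics/top0.png

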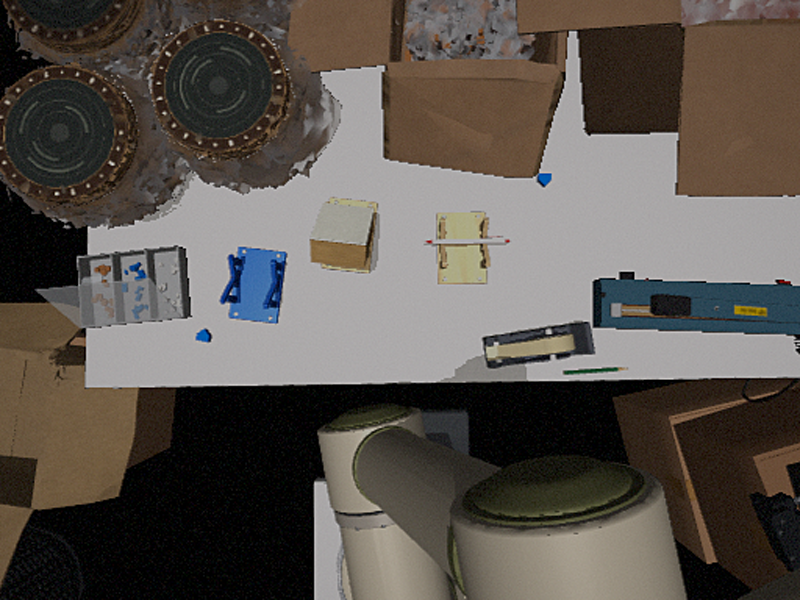

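The side view shows the two plywood stands; the left one, at (340,318), holds the box and the right one, at (400,278), holds the pen. In the top view (800x600) the candidates are:
- **Stands:** fill stand at (343,235) under the box, label stand at (463,247) with the white pen, and the blue look-alike at (255,283), which I will leave alone.
- **Pen:** white pen at (467,241), versus the green pencil at (595,371).
- **Small blue wedges:** spare piece at (204,335), with a look-alike at (544,179).

I choose the pale plywood stand with the pen, and will check it in a crop.

```bash
cat > h.py <<'E'
import numpy as np,cv2
from station import ctrl, imaging
def world(s):
    K=s["intrinsics"];W=np.linalg.inv(s["world_to_cam"]);z=s["range_z"]
    v,u=np.mgrid[0:z.shape[0],0:z.shape[1]]
    P=np.stack([(u-K[0,2])/K[0,0]*z,(v-K[1,2])/K[1,1]*z,z],-1)
    return P@W[:3,:3].T+W[:3,3]
def proj(s,P):
    P=np.atleast_2d(P);c=P@s["world_to_cam"][:3,:3].T+s["world_to_cam"][:3,3]
    q=c@s["intrinsics"].T;return q[:,:2]/q[:,2:]
E
python3 - <<'E'
from h import *
s=dict(np.load("pics/top0.npz"));t=dict(np.load("pics/side0.npz"))
w=world(s)
im=s["image"]
for nm,(u,v) in dict(white=(240,175),plate=(295,170),pen=(300,154),box_lid=(220,142),spare=(130,214),decoy=(348,115),tape=(340,222),pencil=(380,237)).items():
    print(nm,w[v,u].round(4),im[v,u])
hsv=cv2.cvtColor(im,cv2.COLOR_RGB2HSV)
print(hsv[170,295],hsv[175,240],hsv[142,220])
a=cv2.resize(im[120:190,180:340,::-1],(800,350),interpolation=cv2.INTER_NEAREST)
b=cv2.resize(t["image"][150:230,180:290,::-1],(800,582),interpolation=cv2.INTER_NEAREST)[:,:]
cv2.imwrite("pics/ca.png",a);cv2.imwrite("pics/cb.png",b)
E
```

```text
white [5.023e-01 4.880e-02 3.000e-04] [173 170 171]
plate [ 0.5127 -0.0992  0.0078] [173 167 124]
pen [ 0.5494 -0.1089  0.0462] [172 172 173]
box_lid [0.5732 0.0911 0.1003] [160 158 149]
spare [0.4016 0.3409 0.0146] [  0  94 173]
decoy [ 0.6583 -0.2441  0.0128] [  0  90 172]
tape [ 0.3745 -0.1985  0.0828] [161 148 120]
pencil [ 0.3307 -0.3211  0.0054] [ 9 67 34]
[ 26  72 173] [170   4 173] [ 25  18 160]
```

View pics/ca.png

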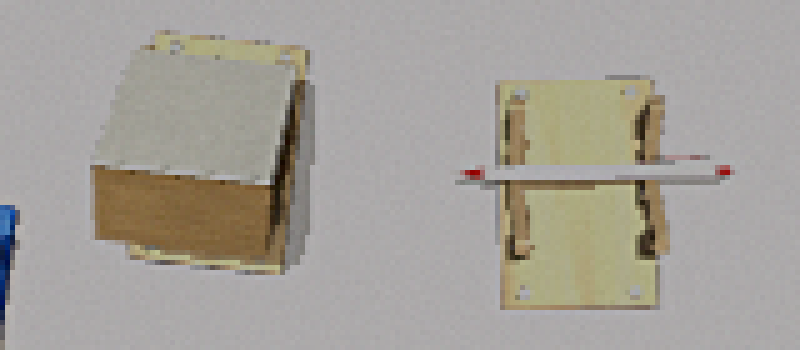

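View pics/cb.png

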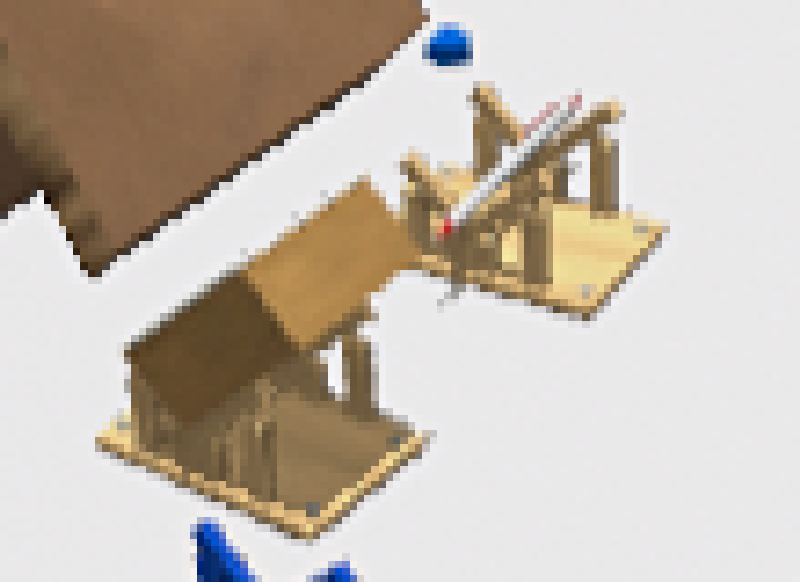

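The crops confirm it: the pale plywood stand with the white, red-ended pen across both ribs is label_stand, and the other stand, with the white-lidded brown box, is fill_stand. Next I'll fit the poses.

```bash
cat > meas.py <<'E'
from h import *
s=dict(np.load("pics/top0.npz"));t=dict(np.load("pics/side0.npz"))
for nm,s in(("top",s),("side",t)):
    w=world(s);im=s["image"];hsv=cv2.cvtColor(im,cv2.COLOR_RGB2HSV)
    x,y,z=w[...,0],w[...,1],w[...,2]
    roi=(x>.43)&(x<.63)&(s["range_z"]>0)
    # base plates
    for st,y0,y1 in(("label",-.17,-.02),("fill",.03,.17)):
        m=roi&(y>y0)&(y<y1)&(z>-.01)&(z<.014)&(hsv[...,1]>40)&(hsv[...,0]>12)&(hsv[...,0]<40)
        P=w[m][:,:2]; r=cv2.minAreaRect((P*1000).astype(np.float32)); print(nm,st,m.sum(),r,"xr",P.min(0),P.max(0))
    m=roi&(y>-.2)&(y<-.01)&(z>.035)&(z<.055)&(hsv[...,1]<30)
    P=w[m]; 
    if len(P)>5:
        c=P.mean(0);U=np.linalg.svd(P-c)[2][0];pr=(P-c)@U;print(nm,"pen",len(P),c,U,pr.min(),pr.max(),"zmax",np.percentile(P[:,2],[10,50,90]))
    # box lid plane
    m=roi&(y>.02)&(y<.18)&(z>.05)&(z<.15)&(hsv[...,1]<40)
    P=w[m]
    if len(P)>50:
        c=P.mean(0);V=np.linalg.svd(P-c)[2];print(nm,"lid",len(P),c,"n",V[2],"res",np.std((P-c)@V[2]))
        print(P.min(0),P.max(0))
for nm,s in(("top",dict(np.load("pics/top0.npz"))),):
    w=world(s)
    for (u,v) in((384,200),(420,200),(500,200),(384,182),(370,222),(320,222),(360,237),(398,237)): print((u,v),w[v,u].round(3),s["image"][v,u])
E
python3 meas.py
```

```text
top label 1106 ((544.40087890625, -103.7000732421875), (123.81157684326172, 90.95813751220703), 0.2890389859676361) xr [ 0.4826167  -0.14926926] [ 0.60609184 -0.05792782]
top fill 242 ((569.9688110351562, 91.98371887207031), (81.39069366455078, 124.46826171875), 82.45667266845703) xr [0.50449043 0.04423043] [0.62998293 0.14008689]
top pen 139 [ 0.54976877 -0.10810082  0.04471294] [-0.01283749 -0.9999142  -0.00260538] -0.0735940196308055 0.057942501222391356 zmax [0.04268349 0.04476786 0.04723924]
top lid 854 [0.57031515 0.09288616 0.1029221 ] n [-0.69528419  0.0900771  -0.71306803] res 0.002249875440661916
[0.50962412 0.04843158 0.0590268 ] [0.61549278 0.14115085 0.13934023]
side label 298 ((535.7184448242188, -91.9044418334961), (120.95777893066406, 99.57504272460938), 7.795648097991943) xr [ 0.47941217 -0.14133853] [ 0.60207324 -0.03548658]
side fill 407 ((565.9822387695312, 89.56649780273438), (96.04119110107422, 122.3906478881836), 83.75247192382812) xr [0.50212801 0.0424715 ] [0.62957561 0.14374861]
side pen 54 [ 0.54616598 -0.11035335  0.04441966] [-0.02015644 -0.99979579  0.00145077] -0.05787389048489626 0.05897697792353774 zmax [0.0412931  0.04430299 0.0478798 ]
(384, 200) [ 0.427 -0.318  0.053] [ 6 15 21]
(420, 200) [ 0.421 -0.323  0.241] [13 17 14]
(500, 200) [ 0.421 -0.55   0.142] [41 69 86]
(384, 182) [ 0.473 -0.321  0.05 ] [14 23 30]
(370, 222) [ 0.372 -0.285  0.04 ] [44 43 51]
(320, 222) [ 0.374 -0.154  0.058] [158 145 115]
(360, 237) [ 0.331 -0.269  0.001] [122 115 113]
(398, 237) [ 0.329 -0.372 -0.002] [172 171 178]
```

```bash
cat > fit.py <<'E'
from h import *
from scipy.optimize import least_squares
s=dict(np.load("pics/top0.npz"));t=dict(np.load("pics/side0.npz"))
A=lambda L:np.array([(180+u/5-.5,120+v/5-.5) for u,v in L])
B=lambda L:np.array([(180+u*110/800-.5,150+v*80/582-.5) for u,v in L])
# order: far-left(+x,+y), far-right, near-right, near-left ; z=8mm top
obs={"label":[(s,A([(497,80),(652,78),(658,308),(501,308)]),[0,1,2,3]),(t,B([(667,228),(587,312)]),[2,3])],
"fill":[(s,A([(157,32),(309,46),(283,272),(130,258)]),[0,1,2,3]),(t,B([(430,437),(311,530),(97,436)]),[2,3,0])]}
C=np.array([(.056,.042,.008),(.056,-.042,.008),(-.068,-.042,.008),(-.068,.042,.008)])
for k,o in obs.items():
    for use in(o,o[:1]):
        def f(p):
            c,sn=np.cos(p[2]),np.sin(p[2]);R=np.array([[c,-sn,0],[sn,c,0],[0,0,1]])
            W=C@R.T+[p[0],p[1],0]
            return np.concatenate([(proj(v,W[i])-q).ravel() for v,q,i in use])
        r=least_squares(f,[.55,-.1 if k=="label" else .09,0]);print(k,r.x.round(4),np.abs(r.fun).max().round(2),r.fun.round(1))
    # seg-based IoU
E
python3 fit.py
python3 - <<'E'
from h import *
s=dict(np.load("pics/top0.npz"))
im=s["image"];w=world(s)
# lid interior only
hsv=cv2.cvtColor(im,cv2.COLOR_RGB2HSV);x,y,z=[w[...,i] for i in range(3)]
m=(x>.5)&(x<.63)&(y>.03)&(y<.16)&(z>.05)&(z<.15)&(hsv[...,1]<40)
m=cv2.erode(m.astype(np.uint8),np.ones((3,3)))>0
P=w[m];c=P.mean(0);V=np.linalg.svd(P-c)[2];n=V[2]*np.sign(V[2][2]);print(m.sum(),c,n,"yaw",np.arctan2(n[1],n[0]),"tilt",np.arccos(n[2]),np.std((P-c)@n))
b=((x>.45)&(x<.6)&(y>.03)&(y<.16)&(z>.05)&(z<.15)&(hsv[...,1]>70))
b=cv2.erode(b.astype(np.uint8),np.ones((3,3)))>0
P=w[b];c=P.mean(0);V=np.linalg.svd(P-c)[2];n=V[2]*np.sign(V[2][2]);print(b.sum(),c,n,"yaw",np.arctan2(n[1],n[0]),np.std((P-c)@n))
E
```

```text
label [ 0.5503 -0.0994 -0.0061] 0.95 [-0.   0.1  0.2  0.2 -0.2  0.  -0.2  0.3 -0.3 -0.9 -0.2 -0.4]
label [ 0.5507 -0.0996 -0.0028] 0.23 [-0.  -0.   0.2 -0.  -0.1 -0.2 -0.1  0.2]
fill [ 0.5755  0.0914 -0.1221] 0.87 [-0.3 -0.   0.2  0.4  0.3  0.6 -0.2  0.1 -0.4 -0.9 -0.1  0.  -0.7 -0.5]
fill [ 0.5763  0.0914 -0.1204] 0.36 [-0.3 -0.3  0.1  0.1  0.4  0.3 -0.1 -0.1]
691 [0.57098795 0.09256893 0.1025661 ] [ 0.70106952 -0.09376938  0.70690086] yaw -0.13296276040551827 tilt 0.7856893340864117 0.0008406090847100738
412 [0.52118282 0.0983806  0.12029071] [-0.7064158   0.09402348  0.70152427] yaw 3.0092710312128235 0.0011253266883867424
```

Measured poses, each agreeing with the stated heights and sizes:

| Item | Position (m) | Yaw (rad) |
|---|---|---|
| label_stand | (0.550, -0.099) | about 0 |
| fill_stand | (0.576, 0.091) | -0.125 |
| Pen | x = 0.550, y ≈ -0.107, z = 0.0445 | along y |

The box lid plane and box end both fit the nominal seat.

I'll raise the tool first to clear the toolbox.

Request:
step_arm(rows=[[[-4.5,0,0,-0.147,0,0],[-4.5,0,0,-0.147,0,0],[-4.5,0,0,-0.147,0,0],[0,0,0,-0.147,0,0],[0,0,0,-0.147,0,0],[0,0,0,-0.147,0,0],[0,0,0,-0.147,0,0],[0,0,0,-0.147,0,0],[0,2.9,-3.2,0,0,0],[0,2.9,-3.2,0,0,0],[0,2.9,-3.2,0,0,0],[0,2.9,-3.2,0,0,0],[0,2.9,-3.2,0,0,0],[0,2.9,-3.2,0,0,0],[0,2.9,-3.2,0,0,0],[0,2.9,-3.2,0,0,0],[0,2.9,-3.2,0,0,0],[0,2.9,-3.2,0,0,0],[0,2.9,-3.2,0,0,0],[0,2.9,-3.2,0,0,0]]], gripper=1.0)

```text
time_s: 2.1
tcp_pos: [0.5509, -0.0984, 0.3735]
ee_rot: [0.5, 0.5, 0.5, -0.5]
contact_force: [0.5, -0.1, -0.0]
grip_width: 0.0882
```

```bash
cat > st.py <<'E'
from h import *
from scipy.spatial.transform import Rotation as R
def st():
    o=ctrl.observe();q=o["ee_rot"];r=R.from_quat([q[1],q[2],q[3],q[0]])
    with open("log.txt","a") as f: f.write(repr([list(map(float,o["joint_pos"])),list(map(float,o["tcp_pos"])),list(map(float,q))])+"\n")
    print("t",round(o["time_s"],2),"p",o["tcp_pos"].round(4),"q",o["joint_pos"].round(3),"F",o["contact_force"].round(1),"T",o["ft_torque"].round(2),"w",round(o["grip_width"],4))
    print(r.as_matrix().round(3).T.tolist())
    return o,r
if __name__=="__main__": st()
E
python3 st.py
```

```text
t 2.1 p [ 0.5509 -0.0984  0.3735] q [-0.386  0.344  1.111 -0.     1.686 -0.387] F [ 0.5 -0.1 -0. ] T [-0.08 -0.11 -0.07] w 0.0882
[[-0.001, 0.0, -1.0], [1.0, 0.001, -0.001], [0.001, -1.0, -0.0]]
```

Request:
step_arm(rows=[[[4.5,0,0,0,0,0],[4.5,0,0,0,0,0],[4.5,0,0,0,0,0],[4.5,0,0,0,0,0],[4.5,0,0,0,0,0],[4.5,0,0,0,0,0],[3.0,0,0,0,0,0],[2.0,0,0,0,0,0],[1.3,0,0,0,0,0],[0,0,0,0,0,0]]], gripper=0.6)

```text
time_s: 3.1
tcp_pos: [0.5493, -0.0998, 0.0393]
ee_rot: [0.499, 0.499, 0.501, -0.5]
contact_force: [0.8, -0.0, 0.2]
grip_width: 0.0532
```

Request:
step_arm(rows=[[[0,0,0,0,0,0],[0,0,0,0,0,0],[0,0,0,0,0,0],[0,0,0,0,0,0],[0,0,0,0,0,0]]], gripper=0.0, grip_force=8)

```text
time_s: 3.6
tcp_pos: [0.5501, -0.1001, 0.0411]
ee_rot: [0.5, 0.5, 0.5, -0.5]
contact_force: [-0.2, 0.2, -0.5]
grip_width: 0.0149
```

```bash
python3 - <<'E'
from st import *
st()
s=imaging.snapshot("side");cv2.imwrite("pics/s1.png",cv2.resize(s["image"][120:250,160:330,::-1],(784,600)))
E
```

```text
t 3.6 p [ 0.5501 -0.1001  0.0411] q [-0.39   0.615  1.603  0.     0.923 -0.391] F [-0.2  0.2 -0.5] T [-0.08 -0.01  0.01] w 0.0149
[[0.001, -0.0, -1.0], [1.0, 0.001, 0.001], [0.001, -1.0, 0.0]]
```

View pics/s1.png

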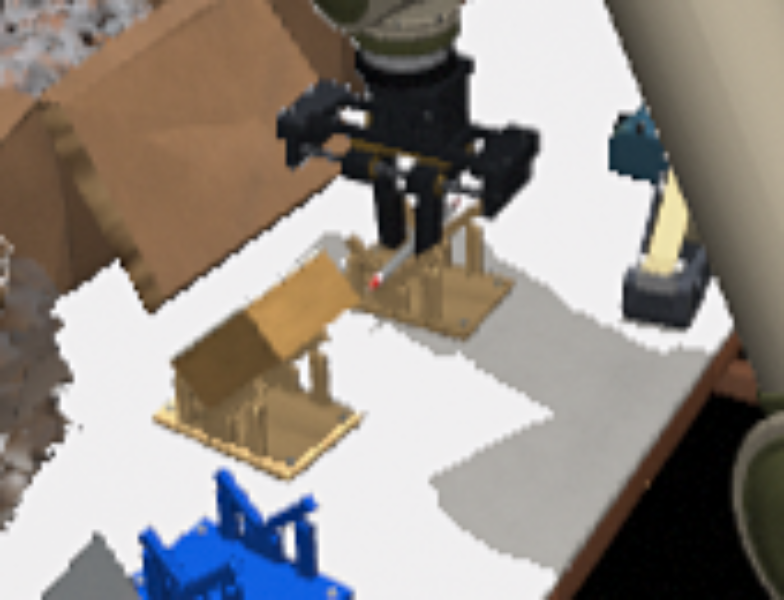

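The picture shows the fingers astride the pen at about (415,240), between the ribs. I'll finish closing, then lift and carry the pen to the front at (0.41, 0.02).

Request:
step_arm(rows=[[[0,0,0,0,0,0],[0,0,0,0,0,0],[0,0,0,0,0,0],[-2,0,0,0,0,0],[-3,0,0,0,0,0],[-4,0,0,0,0,0],[-3,0,0,0,0,0],[0,-3.5,-3,0,0,0],[0,-3.5,-3,0,0,0],[0,-3.5,-3,0,0,0],[0,-3.5,-3,0,0,0],[0,0,0,0,0,0]]])

```text
time_s: 4.85
tcp_pos: [0.4063, 0.0224, 0.1605]
ee_rot: [0.5, 0.499, 0.502, -0.499]
contact_force: [0.4, -0.9, 0.1]
grip_width: 0.0087
```

```bash
python3 - <<'E'
from st import *
st()
s=imaging.snapshot("top");w=world(s)
cv2.imwrite("pics/t2.png",cv2.resize(s["image"][100:260,180:350,::-1],(637,600)))
s=imaging.snapshot("side");cv2.imwrite("pics/s2.png",cv2.resize(s["image"][120:250,160:330,::-1],(784,600)))
E
```

```text
t 4.85 p [0.4063 0.0224 0.1605] q [-0.235  0.142  1.936  0.     1.065 -0.239] F [ 0.4 -0.9  0.1] T [-0.02 -0.09  0.03] w 0.0087
[[-0.002, 0.001, -1.0], [1.0, 0.004, -0.002], [0.004, -1.0, -0.001]]
```

View pics/s2.png

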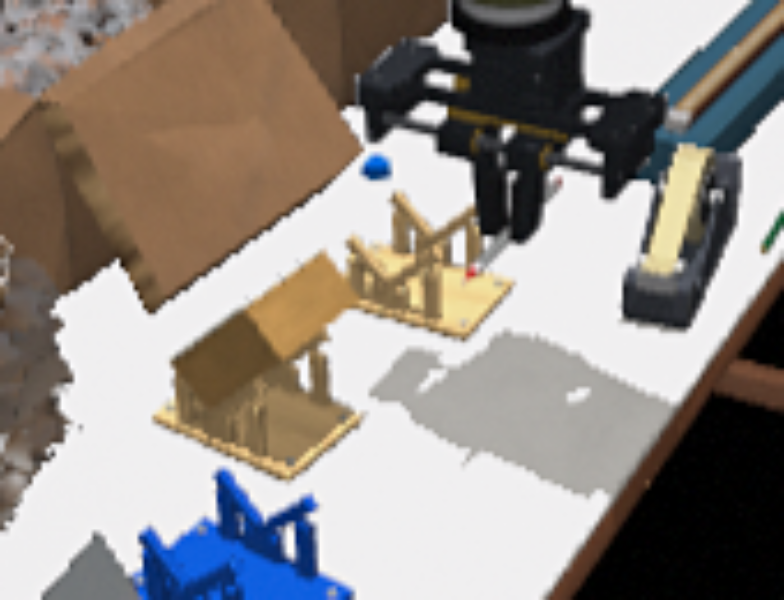

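The pen is held at (500,230), in the air and level. Now I'll lower it.

Request:
step_arm(rows=[[[4,0,0,0,0,0],[4,0,0,0,0,0],[4,0,0,0,0,0],[2,0,0,0,0,0],[1,0,0,0,0,0],[0.4,0,0,0,0,0],[0,0,0,0,0,0],[0,0,0,0,0,0]]])

```text
time_s: 5.75
tcp_pos: [0.4107, 0.0195, 0.0075]
ee_rot: [0.501, 0.5, 0.5, -0.499]
contact_force: [0.3, 0.5, 0.2]
grip_width: 0.0087
```

```bash
python3 - <<'E'
from st import *
st()
s=imaging.snapshot("side");cv2.imwrite("pics/s3.png",cv2.resize(s["image"][160:250,200:330,::-1],(780,540)))
E
```

```text
t 5.75 p [0.4107 0.0195 0.0075] q [-0.239  0.443  2.06  -0.     0.637 -0.24 ] F [0.3 0.5 0.2] T [-0.   -0.1   0.01] w 0.0087
[[0.002, -0.0, -1.0], [1.0, 0.001, 0.002], [0.001, -1.0, 0.0]]
```

View pics/s3.png

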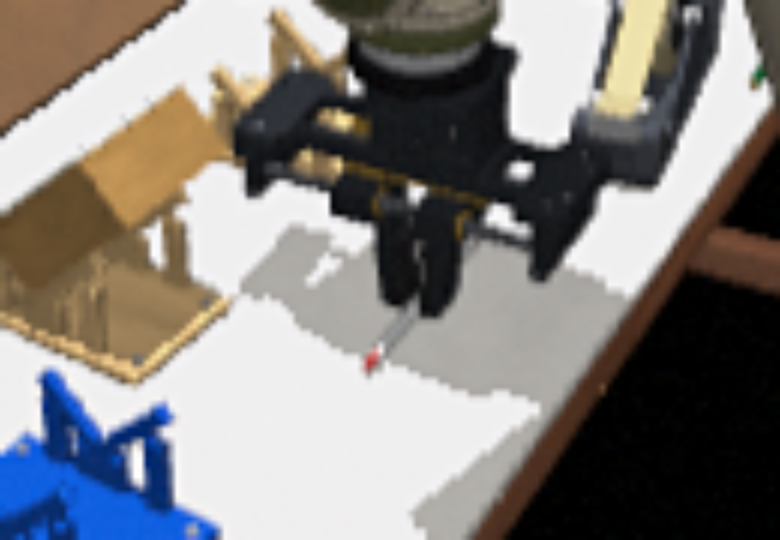

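The pen, at (400,325), hovers a few mm up. I'll lower it the last bit, release and rise.

Request:
step_arm(rows=[[[0.2,0,0,0,0,0],[0.2,0,0,0,0,0],[0,0,0,0,0,0],[0,0,0,0,0,0]]])

```text
time_s: 6.2
tcp_pos: [0.4098, 0.0198, 0.0029]
ee_rot: [0.5, 0.5, 0.5, -0.5]
contact_force: [-2.4, -0.3, 5.1]
grip_width: 0.0089
```

Request:
step_arm(rows=[[[0,0,0,0,0,0],[0,0,0,0,0,0],[0,0,0,0,0,0],[0,0,0,0,0,0],[-3,0,0,0,0,0],[-4,0,0,0,0,0],[-4.5,0,0,0,0,0],[-4.5,0,0,0,0,0],[-4.5,0,0,0,0,0],[-3.5,0,0,0,0,0]]], gripper=0.45)

```text
time_s: 7.2
tcp_pos: [0.4099, 0.0198, 0.2454]
ee_rot: [0.501, 0.5, 0.5, -0.499]
contact_force: [0.1, -0.0, -0.2]
grip_width: 0.0399
```

```bash
python3 - <<'E'
from st import *
st()
s=imaging.snapshot("side");cv2.imwrite("pics/s4.png",cv2.resize(s["image"][160:250,200:330,::-1],(780,540)))
w=world(s);hsv=cv2.cvtColor(s["image"],cv2.COLOR_RGB2HSV)
m=(w[...,0]>.36)&(w[...,0]<.46)&(abs(w[...,1])<.13)&(w[...,2]<.03)&(w[...,2]>.0055)
P=w[m];print(m.sum(),P.min(0),P.max(0),P.mean(0))
E
```

```text
t 7.2 p [0.4099 0.0198 0.2454] q [-0.239  0.049  1.8    0.     1.291 -0.24 ] F [ 0.1 -0.  -0.2] T [-0.05 -0.12 -0.01] w 0.0399
[[0.002, -0.001, -1.0], [1.0, 0.001, 0.002], [0.001, -1.0, 0.001]]
79 [ 0.36108157 -0.12987778  0.005639  ] [0.44331997 0.08321712 0.0261667 ] [0.40536287 0.00263902 0.00854064]
```

View pics/s4.png

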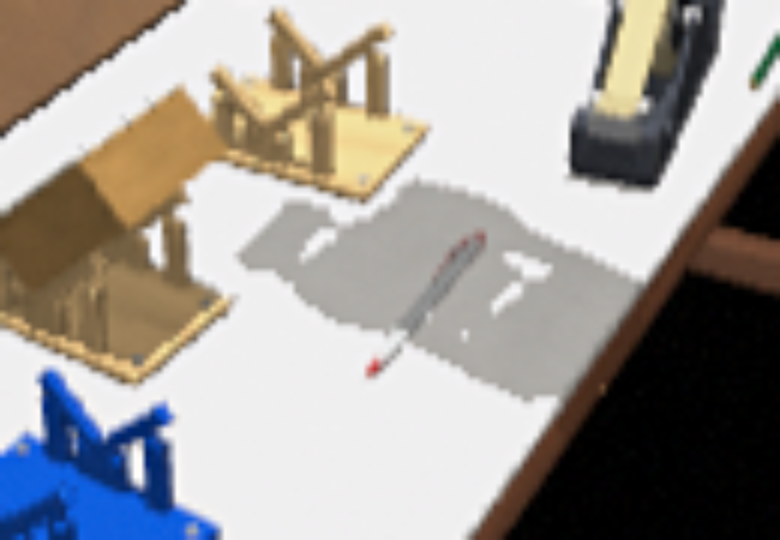

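The pen lies flat at about (425,310), roughly (0.41, 0.01), clear of both stands. Next I'll move up behind the box and tilt the tool to 45°.

Request:
step_arm(rows=[[[0,2.5,-4,0,0,0],[0,2.5,-4,0,0,0],[0,0,0,0.125,0,0],[0,0,0,0,0,0.131],[0,0,0,0,0,0.131],[0,0,0,0,0,0.131],[0,0,0,0,0,0.131],[0,0,0,0,0,0.131],[0,0,0,0,0,0.13],[0,0,0,0,0,0]]], gripper=1.0)

```text
time_s: 8.25
tcp_pos: [0.4577, 0.1002, 0.2406]
ee_rot: [0.635, 0.668, 0.231, -0.311]
contact_force: [0.1, 0.6, 0.0]
grip_width: 0.0883
```

```bash
python3 st.py; cat >> log.txt <<'E'
[[-1.39839438e+00,  3.13450719e-01,  1.49837743e+00,  4.31901442e-06, 1.33099606e+00, -2.23390386e-01],[0.20236315, -0.48418875,  0.23818315],[ 0.13858652,  0.69331826,  0.139457  , -0.69329309]]
E
cat > kin.py <<'E'
import numpy as np
from scipy.spatial.transform import Rotation as R
from scipy.optimize import least_squares
def rot(q):
    r=R.from_euler("ZYZYZ",[q[0],q[1]+q[2],q[3],q[4],q[5]])
    M=r.as_matrix(); X=M[:,2]; Y=-M[:,0]
    return np.stack([X,Y,np.cross(X,Y)],1)
def fk(q,p):
    h,a1,l2,l3,e,d,lat=p
    c=q[1]+q[2]
    r=a1+l2*np.sin(q[1])+l3*np.sin(c)+e*np.cos(c);z=h+l2*np.cos(q[1])+l3*np.cos(c)-e*np.sin(c)
    w=np.array([r*np.cos(q[0])-lat*np.sin(q[0]),r*np.sin(q[0])+lat*np.cos(q[0]),z])
    M=rot(q);return w+d*M[:,0],M
if __name__=="__main__":
    D=[eval(l) for l in open("log.txt")]
    def f(p): return np.concatenate([fk(q,p)[0]-t for q,t,_ in D]+[1e-3*(p-p0)])
    p0=np.array([.3,0,.4,.4,0,.25,.116])
    s=least_squares(f,p0);print(s.x.round(4));print((s.fun[:-7]*1000).round(1).reshape(-1,3))
    for q,t,e in D:
        print((rot(q).T@R.from_quat([e[1],e[2],e[3],e[0]]).as_matrix()).round(3).diagonal())
    np.save("kin.npy",s.x)
E
python3 kin.py
```

```text
t 8.25 p [0.4577 0.1002 0.2406] q [ 0.019 -0.105  2.165 -0.324  0.32   0.409] F [0.1 0.6 0. ] T [-0.04  0.31  0.02] w 0.0883
[[0.7, -0.087, -0.709], [0.704, -0.086, 0.705], [-0.122, -0.992, 0.001]]Traceback (most recent call last):
  File "kin.py", line 18, in <module>
    s=least_squares(f,p0);print(s.x.round(4));print((s.fun[:-7]*1000).round(1).reshape(-1,3))
    return func(*args, **kwargs)
    vector_fun = VectorFunction(
        fun_wrapped,
    ...<6 lines>...
        workers=workers
    )
    self._update_fun()
    ~~~~~~~~~~~~~~~~^^
    self.f = self.fun_wrapped(xp_copy(self.x))
             ~~~~~~~~~~~~~~~~^^^^^^^^^^^^^^^^^
    return np.atleast_1d(self.fun(x))
                         ~~~~~~~~^^^
    return self.f(x, *self.args, **self.kwargs)
           ~~~~~~^^^^^^^^^^^^^^^^^^^^^^^^^^^^^^
  File "kin.py", line 16, in f
    def f(p): return np.concatenate([fk(q,p)[0]-t for q,t,_ in D]+[1e-3*(p-p0)])
                                     ~~^^^^^
  File "kin.py", line 13, in fk
    M=rot(q);return w+d*M[:,0],M
  File "kin.py", line 5, in rot
    r=R.from_euler("ZYZYZ",[q[0],q[1]+q[2],q[3],q[4],q[5]])
  File "scipy/spatial/transform/_rotation.pyx", line 1413, in scipy.spatial.transform._rotation.Rotation.from_euler
ValueError: Expected axis specification to be a non-empty string of upto 3 characters, got ZYZYZ
```

```bash
sed -i 's/r=R.from_euler("ZYZYZ",.*/r=R.from_euler("ZYZ",[q[0],q[1]+q[2],q[3]])*R.from_euler("YZ",[q[4],q[5]])/' kin.py; python3 kin.py
```

```text
[0.2013 0.     0.4389 0.3975 0.039  0.2479 0.1163]
[[-0.  0.  0.]
 [-0.  0.  0.]
 [ 0. -0. -0.]
 [-0.  0.  0.]
 [ 0. -0. -0.]
 [ 0. -0.  0.]
 [-0.  0.  0.]]
[1. 1. 1.]
[1. 1. 1.]
[1. 1. 1.]
[1. 1. 1.]
[1. 1. 1.]
[1. 1. 1.]
[1. 1. 1.]
```

```bash
cat > ik.py <<'E'
from kin import *
P=np.load("kin.npy")
lo=np.array([-2.94,-.97,.19,-1.23,.02,-2.88]);hi=np.array([2.94,2.17,2.56,4.37,3.11,2.88])
def tool(yaw,flip,pitch=np.pi/4):
    X=np.array([np.cos(pitch)*np.cos(yaw),np.cos(pitch)*np.sin(yaw),-np.sin(pitch)])
    Z=np.array([np.sin(yaw),-np.cos(yaw),0])*(-1 if flip else 1)
    return np.stack([X,np.cross(Z,X),Z],1)
def ik(t,M,q0=None,n=40,seed=0):
    out=[];rg=np.random.default_rng(seed)
    def f(q):
        p,m=fk(q,P);return np.r_[(p-t)*5,((m-M)).ravel()]
    for i in range(n):
        s=q0 if q0 is not None else rg.uniform(lo,hi)
        r=least_squares(f,np.clip(s,lo+1e-3,hi-1e-3),bounds=(lo,hi))
        if r.cost<1e-9 and not any(np.abs(r.x-o).max()<.02 for o in out): out.append(r.x)
        if q0 is not None: break
    return out
S=dict(fill=(.576,.091,-.125),label=(.550,-.099,-.004))
def st2w(k,p):
    x,y,a=S[k];return np.array([x+np.cos(a)*p[0]-np.sin(a)*p[1],y+np.sin(a)*p[0]+np.cos(a)*p[1],p[2]])
def tcp_for(k,D):  # D depth from box end
    c=np.array([-.0194,0,.0853]);u=np.array([.7071,0,-.7071]);return st2w(k,c-(.05-D)*u)
if __name__=="__main__":
    for k,fl in(("fill",False),("label",True),("label",False)):
        for dz in(0,.1,.15):
            t=tcp_for(k,.047)+[0,0,dz]
            print(k,fl,dz,t.round(4))
            for s in ik(t,tool(S[k][2],fl)): print("   ",s.round(2))
E
python3 ik.py
```

```text
fill False 0 [0.5546 0.0937 0.0874]
    [-0.    0.41  2.09  3.7   0.16  2.68]
fill False 0.1 [0.5546 0.0937 0.1874]
    [-0.    0.2   2.02 -0.53  0.17  0.62]
fill False 0.15 [0.5546 0.0937 0.2374]
    [-0.    0.11  1.96 -0.3   0.3   0.37]
label True 0 [ 0.5285 -0.0989  0.0874]
    [-0.59  0.36  2.18  1.78  0.41  0.9 ]
label True 0.1 [ 0.5285 -0.0989  0.1874]
    [-0.59  0.13  2.1   1.1   0.46  1.65]
label True 0.15 [ 0.5285 -0.0989  0.2374]
    [-0.59  0.04  2.03  0.87  0.54  1.91]
label False 0 [ 0.5285 -0.0989  0.0874]
    [-0.59  0.36  2.18  1.78  0.41 -2.24]
label False 0.1 [ 0.5285 -0.0989  0.1874]
    [-0.59  0.13  2.1   1.1   0.46 -1.5 ]
label False 0.15 [ 0.5285 -0.0989  0.2374]
    [-0.59  0.04  2.03  0.87  0.54 -1.23]
```

```bash
cat > srch.py <<'E'
from ik import *
def pose(k,place,phi,G,ty,dz=0,sgn=1):
    # stand frame; n = lid-plane normal dir (1,0,1)/sqrt2, u downslope, y
    u=np.array([1,0,-1])/2**.5;n=np.array([1,0,1])/2**.5;y=np.array([0,1.,0])
    ph=-phi if place else phi
    X=np.cos(ph)*u+np.sin(ph)*y
    Y=n*ty*(-1 if place else 1)
    M=np.stack([X,Y,np.cross(X,Y)],1)
    c=np.array([-.0194,0,.0853])
    g=c-(.05-G)*u   # grasp point at depth G from end, y=0
    t=g+.019*X+np.array([0,0,dz])
    a=S[k][2];Rz=R.from_euler("z",a).as_matrix()
    return st2w(k,t),Rz@M
if __name__=="__main__":
    for ty in(1,-1):
        for phi in np.arange(-.5,.51,.1):
            L=[];
            for k,pl in(("fill",False),("label",True)):
                for dz in(0,.12):
                    L.append([s.round(2).tolist() for s in ik(*pose(k,pl,phi,.024,ty,dz),n=25)])
            print(ty,round(phi,1));[print("     ",l) for l in L]
E
python3 srch.py
```

```text
1 -0.5
      []
      [[0.24, 0.33, 1.82, -1.16, 0.82, 1.35]]
      [[-0.79, 0.49, 2.02, 1.22, 0.98, 1.23]]
      [[-0.79, 0.24, 1.94, 1.05, 1.12, 1.57]]
1 -0.4
      []
      [[0.21, 0.28, 1.86, -1.12, 0.7, 1.3]]
      [[-0.77, 0.45, 2.07, 1.28, 0.87, 1.21]]
      [[-0.77, 0.2, 1.98, 1.05, 1.0, 1.59]]
1 -0.3
      []
      [[0.16, 0.24, 1.9, -1.07, 0.57, 1.22]]
      [[-0.73, 0.41, 2.11, 1.36, 0.76, 1.17]]
      [[-0.73, 0.16, 2.01, 1.05, 0.88, 1.62]]
1 -0.2
      []
      [[0.11, 0.21, 1.94, -0.97, 0.44, 1.11]]
      [[-0.7, 0.38, 2.14, 1.45, 0.64, 1.12]]
      [[-0.7, 0.13, 2.04, 1.04, 0.76, 1.65]]
1 -0.1
      [[0.06, 0.41, 2.07, 4.29, 0.25, 2.14]]
      [[0.06, 0.18, 1.97, -0.79, 0.32, 0.89]]
      [[-0.65, 0.36, 2.17, 1.58, 0.53, 1.05]]
      [[-0.65, 0.1, 2.06, 1.02, 0.63, 1.7]]
1 -0.0
      [[-0.0, 0.4, 2.1, 3.72, 0.16, 2.66]]
      [[-0.0, 0.15, 2.0, -0.4, 0.23, 0.47]]
      [[-0.6, 0.35, 2.19, 1.76, 0.42, 0.92]]
      [[-0.6, 0.08, 2.08, 0.99, 0.5, 1.77]]
1 0.1
      [[-0.06, 0.39, 2.12, 2.79, 0.16, -2.75]]
      [[-0.06, 0.14, 2.02, 0.27, 0.21, -0.22]]
      [[-0.54, 0.34,
[... 1974 characters left out ...]
0.12, 0.38, 2.14, 2.25, 0.26, 0.87]]
      [[-0.12, 0.13, 2.04, 0.81, 0.28, 2.35]]
      [[-0.48, 0.35, 2.2, 2.53, 0.25, -2.88]]
      [[-0.48, 0.07, 2.1, 0.68, 0.22, -1.0]]
-1 0.3
      [[-0.18, 0.39, 2.14, 2.0, 0.38, 1.07]]
      [[-0.18, 0.13, 2.05, 1.07, 0.39, 2.06]]
      [[-0.42, 0.36, 2.2, 3.15, 0.25, 2.85]]
      [[-0.42, 0.08, 2.1, -0.01, 0.13, -0.28]]
-1 0.4
      [[-0.24, 0.41, 2.15, 1.86, 0.5, 1.15]]
      [[-0.24, 0.14, 2.05, 1.2, 0.52, 1.9]]
      [[-0.35, 0.38, 2.19, 3.62, 0.32, 2.43]]
      [[-0.35, 0.1, 2.09, -1.02, 0.17, 0.77]]
-1 0.5
      [[-0.3, 0.43, 2.14, 1.75, 0.63, 1.2]]
      [[-0.3, 0.16, 2.05, 1.27, 0.65, 1.8]]
      [[-0.29, 0.41, 2.17, 3.92, 0.42, 2.2]]
      []
```

```bash
cat > plan.py <<'E'
from srch import *
lim=.07*np.array([2.39,2.39,3.01,3.14,3.14,3.14])
def interp(t0,M0,t1,M1,n):
    """tool-frame constant rows from pose 0 to 1: turn const rotvec; shift in tool axes before turn"""
    rv=R.from_matrix(M0.T@M1).as_rotvec();rows=[];M=M0.copy()
    for i in range(n):
        rows.append(np.r_[M.T@(t1-t0)/n*100,rv/n]);M=M@R.from_rotvec(rv/n).as_matrix()
    return np.array(rows)
def sim(q,t,M,rows,verb=True):
    worst=0
    for i,r in enumerate(rows):
        t=t+M@np.array(r[:3])/100;M=M@R.from_rotvec(r[3:]).as_matrix()
        s=ik(t,M,q)
        if not s: print("  row",i,"IK fail",q.round(2));return None,t,M
        d=np.abs(s[0]-q)/lim;worst=max(worst,d.max())
        if verb: print("  ",i,s[0].round(2),"load",d.max().round(2),"j",d.argmax()+1)
        q=s[0]
    print("worst",worst.round(2));return q,t,M
def cur():
    from st import st
    o,r=st();return o["joint_pos"],o["tcp_pos"],r.as_matrix()
def show(rows): print("["+", ".join("["+", ".join(f"{x:g}" for x in np.r_[r[:3].round(2),r[3:].round(3)]+0)+"]" for r in rows)+"]")
E
cat > a.py <<'E'
from plan import *
PHI=.2;G=.024
q,t,M=cur()
tg,Mg=pose("fill",False,PHI,G,1)
pre=tg-.075*Mg[:,0]
print("grasp",tg.round(4),"pre",pre.round(4))
for s in ik(pre,Mg):print(s.round(2))
r1=interp(t,M,pre,Mg,10);show(r1);q,t,M=sim(q,t,M,r1)
r2=interp(pre,Mg,tg,Mg,12);show(r2);q,t,M=sim(q,t,M,r2)
up=tg+[0,0,.14]
r3=interp(tg,Mg,up,Mg,14);show(r3);q,t,M=sim(q,t,M,r3)
tl,Ml=pose("label",True,PHI,G,1)
tl2=tl+[0,0,.14]
print(tl2)
E
python3 a.py
```

```text
t 8.25 p [0.4577 0.1002 0.2406] q [ 0.019 -0.105  2.165 -0.324  0.32   0.409] F [0.1 0.6 0. ] T [-0.04  0.31  0.02] w 0.0883
[[0.7, -0.087, -0.709], [0.704, -0.086, 0.705], [-0.122, -0.992, 0.001]]
grasp [0.552  0.0978 0.0905] pre [0.4986 0.0895 0.1425]
[-0.17  0.16  2.25  1.74  0.24 -1.78]
[[0.99, -0.39, 0.06, 0, 0.02, 0], [0.99, -0.39, 0.08, 0, 0.02, 0], [0.99, -0.39, 0.1, 0, 0.02, 0], [0.99, -0.4, 0.11, 0, 0.02, 0], [0.98, -0.4, 0.13, 0, 0.02, 0], [0.98, -0.4, 0.15, 0, 0.02, 0], [0.98, -0.4, 0.17, 0, 0.02, 0], [0.97, -0.4, 0.19, 0, 0.02, 0], [0.97, -0.4, 0.21, 0, 0.02, 0], [0.96, -0.4, 0.23, 0, 0.02, 0]]
   0 [-0.   -0.09  2.18 -0.24  0.28  0.32] load 0.4 j 6
   1 [-0.02 -0.06  2.19 -0.14  0.23  0.2 ] load 0.53 j 6
   2 [-0.04 -0.04  2.2   0.01  0.2   0.04] load 0.73 j 6
   3 [-0.06 -0.02  2.21  0.22  0.17 -0.18] load 1.01 j 6
   4 [-0.08  0.01  2.22  0.51  0.14 -0.47] load 1.35 j 6
   5 [-0.1   0.03  2.23  0.85  0.14 -0.83] load 1.6 j 6
   6 [-0.12  0.06  2.24  1.17  0.15 -1.17] load 1.55 j 6
   7 [-0.14  0.09  2.24  1.43  0.17 -1.44] load 1.24 j 6
   8 [-0.16  0.12  2.25  1.61  
[... 1650 characters left out ...]
-1.93] load 0.57 j 6
   3 [-0.12  0.29  2.11  1.79  0.2  -1.8 ] load 0.63 j 6
   4 [-0.12  0.27  2.11  1.65  0.2  -1.65] load 0.67 j 6
   5 [-0.12  0.24  2.1   1.5   0.2  -1.5 ] load 0.69 j 6
   6 [-0.12  0.22  2.09  1.35  0.2  -1.35] load 0.67 j 6
   7 [-0.12  0.2   2.08  1.22  0.21 -1.21] load 0.63 j 6
   8 [-0.12  0.18  2.07  1.1   0.22 -1.08] load 0.57 j 6
   9 [-0.12  0.16  2.06  0.99  0.24 -0.97] load 0.51 j 6
   10 [-0.12  0.15  2.05  0.89  0.26 -0.88] load 0.44 j 6
   11 [-0.12  0.13  2.04  0.81  0.28 -0.79] load 0.38 j 6
   12 [-0.12  0.11  2.02  0.74  0.3  -0.72] load 0.33 j 6
   13 [-0.12  0.09  2.01  0.68  0.32 -0.66] load 0.29 j 6
worst 0.69
[ 0.52536754 -0.10267622  0.23051755]
```

```bash
cat > b.py <<'E'
from plan import *
q,t,M=cur()
tg,Mg=pose("fill",False,.2,.024,1);pre=tg-.075*Mg[:,0]
print(R.from_matrix(M.T@Mg).as_rotvec())
r=interp(t,M,t,Mg,6);show(r[:1]);q,t,M=sim(q,t,M,r,0);print(q.round(2))
r=interp(t,M,pre,Mg,12);show(r[:1]);q,t,M=sim(q,t,M,r)
E
python3 b.py
```

```text
t 8.25 p [0.4577 0.1002 0.2406] q [ 0.019 -0.105  2.165 -0.324  0.32   0.409] F [0.1 0.6 0. ] T [-0.04  0.31  0.02] w 0.0883
[[0.7, -0.087, -0.709], [0.704, -0.086, 0.705], [-0.122, -0.992, 0.001]]
[0.00171704 0.19882717 0.00319479]
[[0, 0, 0, 0, 0.033, 0.001]]
worst 0.89
[-0.16 -0.15  2.21  0.66  0.37 -0.65]
[[0.8, -0.33, 0.21, 0, 0, 0]]
   0 [-0.16 -0.13  2.22  0.71  0.35 -0.71] load 0.25 j 6
   1 [-0.16 -0.1   2.23  0.77  0.33 -0.77] load 0.28 j 6
   2 [-0.16 -0.08  2.23  0.84  0.31 -0.84] load 0.32 j 6
   3 [-0.16 -0.05  2.24  0.91  0.29 -0.92] load 0.35 j 6
   4 [-0.16 -0.03  2.24  0.99  0.27 -1.  ] load 0.39 j 6
   5 [-0.17 -0.    2.24  1.08  0.26 -1.1 ] load 0.43 j 6
   6 [-0.17  0.02  2.25  1.18  0.25 -1.2 ] load 0.47 j 6
   7 [-0.17  0.05  2.25  1.29  0.24 -1.31] load 0.51 j 6
   8 [-0.17  0.08  2.25  1.4   0.23 -1.43] load 0.53 j 6
   9 [-0.17  0.1   2.25  1.52  0.23 -1.55] load 0.54 j 6
   10 [-0.17  0.13  2.25  1.63  0.23 -1.67] load 0.54 j 6
   11 [-0.17  0.16  2.25  1.74  0.24 -1.78] load 0.52 j 6
worst 0.54
```

Request:
step_arm(rows=[[[0,0,0,0,0.033,0.001],[0,0,0,0,0.033,0.001],[0,0,0,0,0.033,0],[0,0,0,0,0.033,0],[0,0,0,0,0.033,0],[0,0,0,0,0.033,0],[0.8,-0.33,0.21,0,0,0],[0.8,-0.33,0.21,0,0,0],[0.8,-0.33,0.21,0,0,0],[0.8,-0.33,0.21,0,0,0],[0.8,-0.33,0.21,0,0,0],[0.8,-0.33,0.21,0,0,0],[0.8,-0.33,0.21,0,0,0],[0.8,-0.33,0.21,0,0,0],[0.8,-0.33,0.21,0,0,0],[0.8,-0.33,0.21,0,0,0],[0.8,-0.33,0.21,0,0,0],[0.8,-0.33,0.21,0,0,0],[0,0,0,0,0,0],[0,0,0,0,0,0]]])

```text
time_s: 10.25
tcp_pos: [0.5021, 0.0891, 0.1455]
ee_rot: [0.61, 0.697, 0.291, -0.241]
contact_force: [0.5, -0.4, -0.3]
grip_width: 0.0883
```

```bash
cat > c.py <<'E'
from plan import *
from h import *
q,t,M=cur()
tg,Mg=pose("fill",False,.2,.024,1);pre=tg-.075*Mg[:,0]
print("err to pre in tool cm",(M.T@(pre-t)*100).round(2),"rot",R.from_matrix(M.T@Mg).as_rotvec().round(3),"to grasp",(M.T@(tg-t)*100).round(2))
s=imaging.snapshot("side");cv2.imwrite("pics/s5.png",cv2.resize(s["image"][110:250,150:320,::-1],(728,600)))
s=imaging.snapshot("top");cv2.imwrite("pics/t5.png",cv2.resize(s["image"][110:230,180:340,::-1],(800,600)))
E
python3 c.py
```

```text
t 10.25 p [0.5021 0.0891 0.1455] q [-0.172  0.156  2.239  1.715  0.237 -1.754] F [ 0.5 -0.4 -0.3] T [-0.05  0.3   0.04] w 0.0883
[[0.715, 0.111, -0.69], [0.699, -0.088, 0.71], [0.019, -0.99, -0.14]]
err to pre in tool cm [-0.03 -0.46 -0.01] rot [ 0.001 -0.001 -0.003] to grasp [ 7.47 -0.49  0.  ]
```

View pics/s5.png

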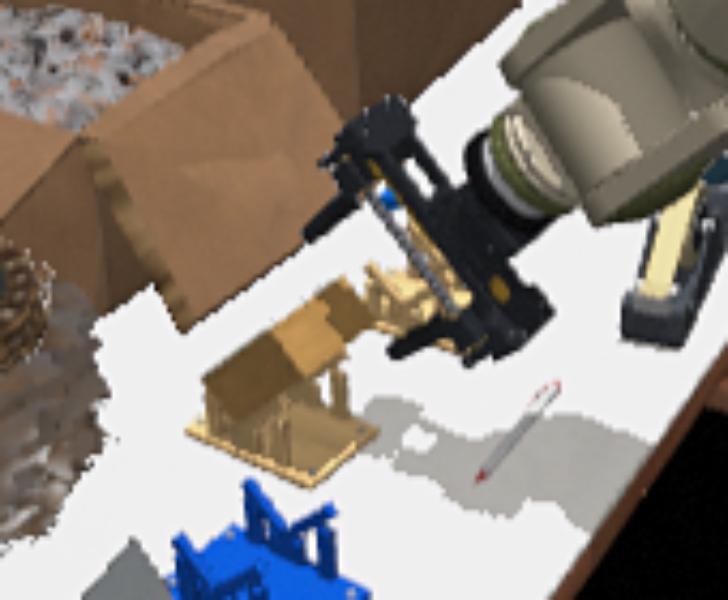

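View pics/t5.png

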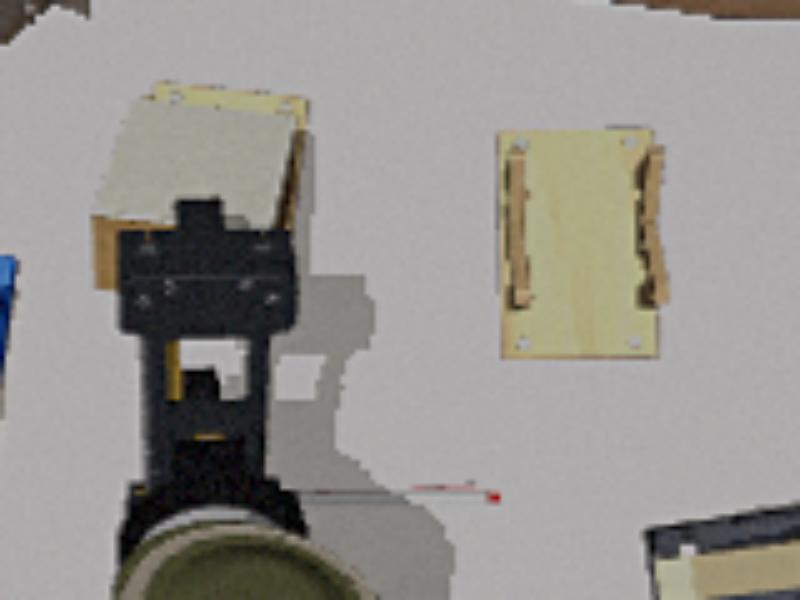

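The fingers straddle the lid and bottom: the upper finger is over the lid at (200,215) in the top view and the lower one below the box end at (415,335) in the side view. I'll correct the jaw axis by -4.5 mm and slide in.

Request:
step_arm(rows=[[[0.3,-0.45,0,0,0,0],[0.7,0,0,0,0,0],[0.7,0,0,0,0,0],[0.7,0,0,0,0,0],[0.7,0,0,0,0,0],[0.7,0,0,0,0,0],[0.7,0,0,0,0,0],[0.7,0,0,0,0,0],[0.7,0,0,0,0,0],[0.7,0,0,0,0,0],[0.7,0,0,0,0,0],[0,0,0,0,0,0],[0,0,0,0,0,0]]])

```text
time_s: 11.65
tcp_pos: [0.5501, 0.0973, 0.0915]
ee_rot: [0.61, 0.697, 0.291, -0.242]
contact_force: [-0.2, 0.1, 0.9]
grip_width: 0.088
```

```bash
python3 c.py
```

```text
t 11.65 p [0.5501 0.0973 0.0915] q [-0.126  0.379  2.143  2.261  0.26  -2.279] F [-0.2  0.1  0.9] T [-0.09  0.25  0.  ] w 0.088
[[0.714, 0.11, -0.691], [0.7, -0.087, 0.709], [0.017, -0.99, -0.139]]
err to pre in tool cm [-7.28  0.08 -0.03] rot [ 0.001  0.001 -0.002] to grasp [ 0.22  0.06 -0.03]
```

View pics/s5.png

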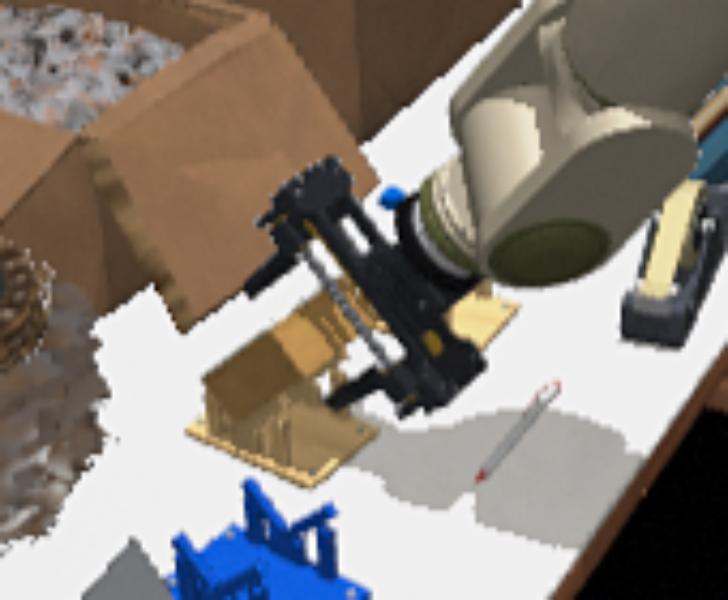

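The fingers are around the box with no contact (force about 1 N). Now I'll close gently.

Request:
step_arm(rows=[[[0.2,0,0,0,0,0],[0,0,0,0,0,0],[0,0,0,0,0,0],[0,0,0,0,0,0],[0,0,0,0,0,0],[0,0,0,0,0,0],[0,0,0,0,0,0],[0,0,0,0,0,0]]], gripper=0.0, grip_force=10)

```text
time_s: 12.55
tcp_pos: [0.5517, 0.0974, 0.09]
ee_rot: [0.61, 0.697, 0.29, -0.242]
contact_force: [0.9, 0.1, 3.5]
grip_width: 0.0449
```

```bash
python3 c.py
```

```text
t 12.55 p [0.5517 0.0974 0.09  ] q [-0.125  0.385  2.14   2.272  0.261 -2.289] F [0.9 0.1 3.5] T [-0.04 -0.22 -0.08] w 0.0449
[[0.714, 0.109, -0.691], [0.7, -0.088, 0.709], [0.017, -0.99, -0.139]]
err to pre in tool cm [-7.5   0.08 -0.04] rot [ 0.001  0.001 -0.002] to grasp [-0.    0.06 -0.05]
```

View pics/t5.png

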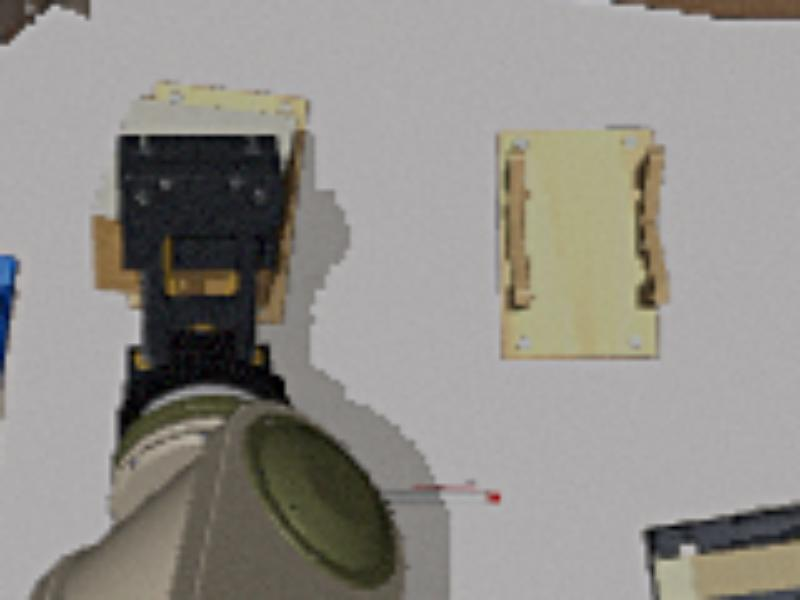

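The jaws stopped at 44.9 mm, which matches the box's 45 mm. I'll firm up the grip and lift vertically.

Request:
step_arm(rows=[[[0,0,0,0,0,0],[0,0,0,0,0,0],[0,0,0,0,0,0],[-0.35,0.35,-0.07,0,0,0],[-0.35,0.35,-0.07,0,0,0],[-0.69,0.71,-0.14,0,0,0],[-0.69,0.71,-0.14,0,0,0],[-0.69,0.71,-0.14,0,0,0],[-0.69,0.71,-0.14,0,0,0],[-0.69,0.71,-0.14,0,0,0],[-0.69,0.71,-0.14,0,0,0],[-0.69,0.71,-0.14,0,0,0],[-0.69,0.71,-0.14,0,0,0],[-0.69,0.71,-0.14,0,0,0],[-0.69,0.71,-0.14,0,0,0],[-0.69,0.71,-0.14,0,0,0],[-0.69,0.71,-0.14,0,0,0],[-0.69,0.71,-0.14,0,0,0],[0,0,0,0,0,0]]], grip_force=38)

```text
time_s: 14.55
tcp_pos: [0.5513, 0.0976, 0.2296]
ee_rot: [0.61, 0.696, 0.291, -0.242]
contact_force: [-0.2, 0.1, -2.1]
grip_width: 0.0445
```

```bash
python3 c.py
```

```text
t 14.55 p [0.5513 0.0976 0.2296] q [-0.124  0.095  2.014  0.688  0.315 -0.664] F [-0.2  0.1 -2.1] T [-0.15  0.53  0.01] w 0.0445
[[0.713, 0.109, -0.692], [0.701, -0.087, 0.708], [0.017, -0.99, -0.138]]
err to pre in tool cm [ 2.18 -9.79  1.92] rot [ 0.002  0.002 -0.001] to grasp [ 9.68 -9.8   1.91]
```

View pics/s5.png

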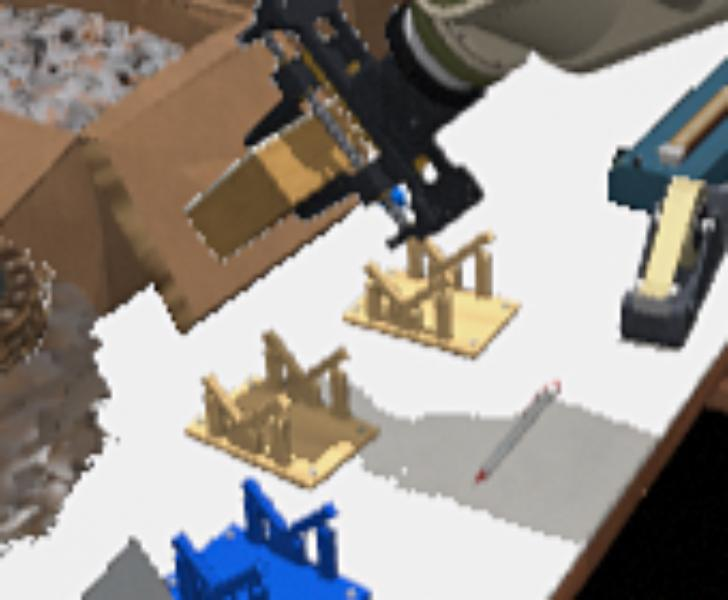

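View pics/t5.png

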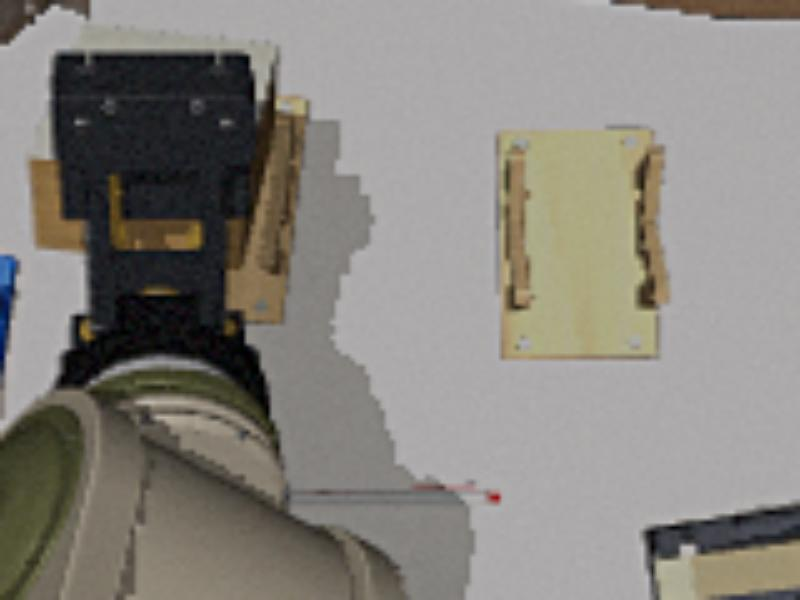

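The box is held square in the fingers at about (265,190), the fill stand is empty, and the measured load is 2.1 N against an expected weight of about 1.9 N. Next I'll plan the flip and transfer.

```bash
cat > d.py <<'E'
from plan import *
q0,t0,M0=cur()
tl,Ml=pose("label",True,.2,.024,1)
above=tl+[0,0,.14]
def rx(M,a,n): return [np.r_[0,0,0,a/n,0,0]]*n
for order in ("TRC","RTC","RC"):
    q,t,M=q0,t0,M0;print(order)
    for c in order:
        if c=="T": rows=interp(t,M,above,M,10)
        if c=="R": rows=rx(M,np.pi,24)
        if c=="C": rows=interp(t,M,above,Ml,12)
        print(c);show(rows[:2]);q,t,M=sim(q,t,M,rows,0)
        if q is None: break
        print(q.round(2))
    if q is not None:
        rows=interp(t,M,tl,Ml,14);show(rows[:1]);print("down");q,t,M=sim(q,t,M,rows)
E
python3 d.py
```

```text
t 14.65 p [0.551  0.0977 0.2284] q [-0.124  0.096  2.015  0.69   0.314 -0.666] F [-0.7  0.2 -1.8] T [-0.18  0.51 -0.01] w 0.0448
[[0.712, 0.11, -0.694], [0.702, -0.087, 0.707], [0.017, -0.99, -0.139]]
TRC
T
[[-0.42, 0.01, 1.98, 0, 0, 0], [-0.42, 0.01, 1.98, 0, 0, 0]]
worst 0.51
[-0.67  0.07  2.03  0.99  0.69 -1.32]
R
[[0, 0, 0, 0.131, 0, 0], [0, 0, 0, 0.131, 0, 0]]
worst 0.6
[-0.67  0.07  2.03  0.99  0.69  1.82]
C
[[0, 0, 0, -0.007, 0.026, 0], [0, 0, 0, -0.007, 0.026, 0]]
worst 0.39
[-0.48  0.04  2.07  0.54  0.27  2.28]
[[0.69, 0.71, 0.14, 0, 0, 0]]
down
   0 [-0.48  0.06  2.08  0.61  0.25  2.22] load 0.29 j 6
   1 [-0.48  0.07  2.1   0.68  0.22  2.14] load 0.36 j 6
   2 [-0.48  0.09  2.11  0.78  0.2   2.04] load 0.44 j 6
   3 [-0.48  0.11  2.12  0.9   0.18  1.92] load 0.56 j 6
   4 [-0.48  0.13  2.13  1.05  0.16  1.77] load 0.69 j 6
   5 [-0.48  0.15  2.14  1.23  0.15  1.58] load 0.84 j 6
   6 [-0.48  0.17  2.15  1.44  0.14  1.37] load 0.97 j 6
   7 [-0.48  0.2   2.16  1.66  0.14  1.14] load 1.03 j 6
   8 [-0.48  0.22  2.17  1.88  0.15  0.93] load 0.99 j 6
   9 [-0.48  0.24  2.18  2
[... 1829 characters left out ...]
6
   2 [-0.48  0.09  2.11  0.78  0.2   2.04] load 0.44 j 6
   3 [-0.48  0.11  2.12  0.9   0.18  1.92] load 0.56 j 6
   4 [-0.48  0.13  2.13  1.05  0.16  1.77] load 0.69 j 6
   5 [-0.48  0.15  2.14  1.23  0.15  1.58] load 0.84 j 6
   6 [-0.48  0.17  2.15  1.44  0.14  1.37] load 0.97 j 6
   7 [-0.48  0.2   2.16  1.66  0.14  1.14] load 1.03 j 6
   8 [-0.48  0.22  2.17  1.88  0.15  0.93] load 0.99 j 6
   9 [-0.48  0.24  2.18  2.07  0.16  0.74] load 0.87 j 6
   10 [-0.48  0.27  2.19  2.23  0.18  0.58] load 0.72 j 6
   11 [-0.48  0.29  2.19  2.35  0.2   0.45] load 0.58 j 6
   12 [-0.48  0.32  2.2   2.45  0.22  0.34] load 0.47 j 6
   13 [-0.48  0.35  2.2   2.53  0.25  0.26] load 0.37 j 6
worst 1.03
```

Request:
step_arm(rows=[[[-0.42,0.01,1.98,0,0,0],[-0.42,0.01,1.98,0,0,0],[-0.42,0.01,1.98,0,0,0],[-0.42,0.01,1.98,0,0,0],[-0.42,0.01,1.98,0,0,0],[-0.42,0.01,1.98,0,0,0],[-0.42,0.01,1.98,0,0,0],[-0.42,0.01,1.98,0,0,0],[-0.42,0.01,1.98,0,0,0],[-0.42,0.01,1.98,0,0,0],[0,0,0,0,0,0]]])

```text
time_s: 15.75
tcp_pos: [0.5254, -0.105, 0.2309]
ee_rot: [0.609, 0.697, 0.29, -0.244]
contact_force: [-0.0, -0.2, -2.6]
grip_width: 0.0447
```

Request:
step_arm(rows=[[[0,0,0,0.12,0,0],[0,0,0,0.12,0,0],[0,0,0,0.12,0,0],[0,0,0,0.12,0,0],[0,0,0,0.12,0,0],[0,0,0,0.12,0,0],[0,0,0,0.12,0,0],[0,0,0,0.12,0,0],[0,0,0,0.12,0,0],[0,0,0,0.12,0,0],[0,0,0,0.12,0,0],[0,0,0,0.12,0,0],[0,0,0,0.12,0,0],[0,0,0,0,0,0]]])

```text
time_s: 17.15
tcp_pos: [0.5255, -0.1023, 0.2311]
ee_rot: [-0.057, 0.924, 0.036, -0.377]
contact_force: [0.5, 0.0, -1.6]
grip_width: 0.0448
```

```bash
python3 c.py
```

```text
t 17.15 p [ 0.5255 -0.1023  0.2311] q [-0.673  0.072  2.034  0.992  0.687  0.242] F [ 0.5  0.  -1.6] T [-0.05  0.54  0.02] w 0.0448
[[0.713, 0.11, -0.693], [0.024, -0.991, -0.133], [-0.701, 0.078, -0.709]]
err to pre in tool cm [  6.34 -17.89   9.66] rot [-1.56e+00  0.00e+00 -1.00e-03] to grasp [ 13.84 -17.89   9.66]
```

View pics/s5.png

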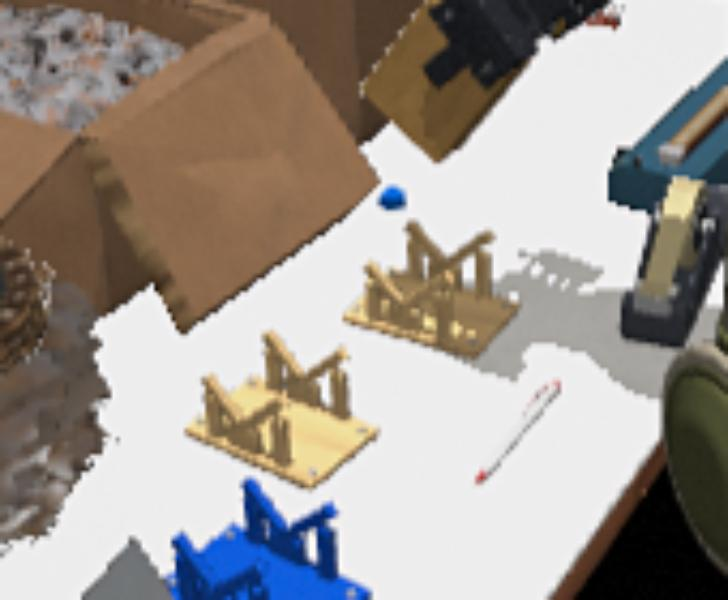

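Half turned: the box at (430,80) is still shut and firmly held. On to the second half.

Request:
step_arm(rows=[[[0,0,0,0.12,0,0],[0,0,0,0.12,0,0],[0,0,0,0.12,0,0],[0,0,0,0.12,0,0],[0,0,0,0.12,0,0],[0,0,0,0.12,0,0],[0,0,0,0.12,0,0],[0,0,0,0.12,0,0],[0,0,0,0.12,0,0],[0,0,0,0.12,0,0],[0,0,0,0.12,0,0],[0,0,0,0.12,0,0],[0,0,0,0.12,0,0],[0,0,0,0,0,0]]])

```text
time_s: 18.65
tcp_pos: [0.5256, -0.1029, 0.2316]
ee_rot: [0.689, -0.618, 0.239, 0.294]
contact_force: [0.2, -0.5, -1.8]
grip_width: 0.0442
```

```bash
cat > e.py <<'E'
from plan import *
import sys
q,t,M=cur()
tl,Ml=pose("label",True,.2,.024,1);above=tl+[0,0,.14]
print("rot",R.from_matrix(M.T@Ml).as_rotvec().round(3),"above",(M.T@(above-t)*100).round(2),(Ml.T@(above-t)*100).round(2))
rows=interp(t,M,above,Ml,10);show(rows[:2]);q,t,M=sim(q,t,M,rows,0)
E
python3 e.py
```

```text
t 18.65 p [ 0.5256 -0.1029  0.2316] q [-0.675  0.071  2.033  0.991  0.687  1.799] F [ 0.2 -0.5 -1.8] T [-0.01  0.6   0.04] w 0.0442
[[0.713, 0.11, -0.692], [-0.7, 0.065, -0.711], [-0.033, 0.992, 0.123]]
rot [-0.063  0.313  0.005] above [0.06 0.1  0.  ] [0.06 0.09 0.03]
[[0.01, 0.01, 0, -0.006, 0.031, 0], [0.01, 0.01, 0, -0.006, 0.031, 0]]
worst 0.48
```

Request:
step_arm(rows=[[[0,0,0,-0.006,0.031,0],[0,0,0,-0.006,0.031,0.001],[0,0,0,-0.006,0.031,0.001],[0,0,0,-0.006,0.031,0.001],[0,0,0,-0.006,0.031,0],[0,0,0,-0.006,0.031,0.001],[0,0,0,-0.006,0.031,0],[0,0,0,-0.006,0.031,0],[0,0,0,-0.007,0.031,0],[0,0,0,-0.007,0.031,0],[0,0,0,0,0,0]]])

```text
time_s: 19.75
tcp_pos: [0.5256, -0.1023, 0.2315]
ee_rot: [-0.623, 0.677, -0.334, -0.205]
contact_force: [-0.8, 0.0, -2.9]
grip_width: 0.0449
```

```bash
python3 c.py | tail -1; python3 e.py; python3 - <<'E'
from h import *
s=imaging.snapshot("top");w=world(s);hsv=cv2.cvtColor(s["image"],cv2.COLOR_RGB2HSV)
x,y,z=[w[...,i] for i in range(3)]
m=(x>.42)&(x<.66)&(y>-.2)&(y<-.02)&(z>.14)&(hsv[...,1]>60)&(hsv[...,0]<30)
m=cv2.erode(m.astype(np.uint8),np.ones((3,3)))>0
P=w[m];print(m.sum())
# split in planes: RANSAC for bottom face (normal 1,0,1) and end face
rg=np.random.default_rng(0)
for _ in range(2):
    best=None
    for i in range(400):
        a=P[rg.choice(len(P),3,replace=False)];n=np.cross(a[1]-a[0],a[2]-a[0]);
        if np.linalg.norm(n)<1e-6: continue
        n/=np.linalg.norm(n);k=np.abs((P-a[0])@n)<.0025
        if best is None or k.sum()>best.sum(): best=k
    Q=P[best];c=Q.mean(0);n=np.linalg.svd(Q-c)[2][2];n*=np.sign(n[2]);print(best.sum(),c.round(4),n.round(3),"az",np.arctan2(n[1],n[0]).round(3),"tilt",np.arccos(n[2]).round(3));print(Q.min(0).round(3),Q.max(0).round(3))
    P=P[~best]
    if len(P)<30: break
cv2.imwrite("pics/t6.png",cv2.resize(s["image"][110:230,180:340,::-1],(800,600)))
E
```

```text
err to pre in tool cm [ 0.52  8.19 19.67] rot [-3.016e+00  1.000e-03 -4.720e-01] to grasp [ 7.66  8.08 21.96]
t 19.85 p [ 0.5257 -0.1028  0.2317] q [-0.482  0.038  2.068  0.554  0.282  2.27 ] F [-0.   0.3 -1.5] T [ 0.24  0.54 -0.01] w 0.0448
[[0.693, -0.197, -0.693], [-0.707, 0.002, -0.707], [0.141, 0.98, -0.138]]
rot [0.001 0.004 0.   ] above [0.06 0.11 0.02] [0.06 0.11 0.02]
[[0.01, 0.01, 0, 0, 0, 0], [0.01, 0.01, 0, 0, 0, 0]]
worst 0.01
202
123 [ 0.5643 -0.111   0.2253] [ 0.705 -0.009  0.709] az -0.013 tilt 0.783
[ 0.509 -0.141  0.21 ] [ 0.578 -0.061  0.28 ]
77 [ 0.4952 -0.1289  0.2613] [-0.696  0.01   0.718] az 3.128 tilt 0.77
[ 0.485 -0.141  0.249] [ 0.513 -0.061  0.28 ]
```

View pics/t6.png

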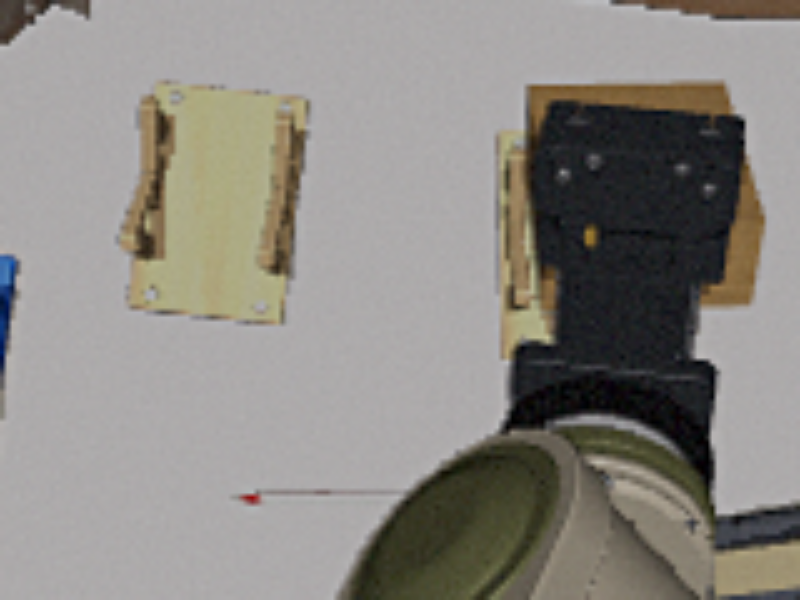

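View pics/s5.png

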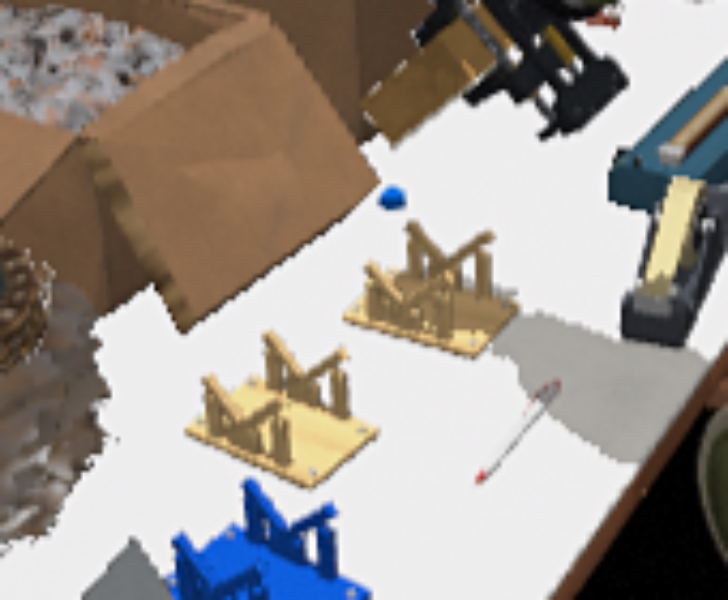

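The box is upside down, lid side at 45°. The measured bottom normal has azimuth -0.013 and tilt 0.783 rad, and the planes are within about 1.5 mm of expected. I'll descend vertically, slower through the wrist's near-singular stretch.

Request:
step_arm(rows=[[[0.69,0.71,0.14,0,0,0],[0.69,0.71,0.14,0,0,0],[0.69,0.71,0.14,0,0,0],[0.69,0.71,0.14,0,0,0],[0.35,0.35,0.07,0,0,0],[0.35,0.35,0.07,0,0,0],[0.35,0.35,0.07,0,0,0],[0.35,0.35,0.07,0,0,0],[0.35,0.35,0.07,0,0,0],[0.35,0.35,0.07,0,0,0],[0.35,0.35,0.07,0,0,0],[0.35,0.35,0.07,0,0,0],[0.35,0.35,0.07,0,0,0],[0.35,0.35,0.07,0,0,0],[0.35,0.35,0.07,0,0,0],[0.35,0.35,0.07,0,0,0],[0.35,0.35,0.07,0,0,0],[0.35,0.35,0.07,0,0,0],[0,0,0,0,0,0]]])

```text
time_s: 21.8
tcp_pos: [0.5261, -0.1034, 0.1214]
ee_rot: [-0.624, 0.676, -0.336, -0.203]
contact_force: [0.5, -0.8, -2.7]
grip_width: 0.0446
```

```bash
cat > f.py <<'E'
from plan import *
from h import *
q,t,M=cur()
tl,Ml=pose("label",True,.2,.024,1)
print("rot",R.from_matrix(M.T@Ml).as_rotvec().round(3),"to seat tool cm",(M.T@(tl-t)*100).round(2),"world",(tl-t).round(4))
s=imaging.snapshot("side");cv2.imwrite("pics/s7.png",cv2.resize(s["image"][120:240,180:320,::-1],(700,600)))
E
python3 f.py
```

```text
t 21.8 p [ 0.5261 -0.1034  0.1214] q [-0.481  0.268  2.183  2.188  0.177  0.613] F [ 0.5 -0.8 -2.7] T [0.29 0.5  0.  ] w 0.0446
[[0.692, -0.199, -0.694], [-0.707, 0.004, -0.707], [0.144, 0.98, -0.138]]
rot [-0.001  0.002 -0.001] to seat tool cm [2.08 2.23 0.49] world [-0.0007  0.0007 -0.0309]
```

View pics/s7.png

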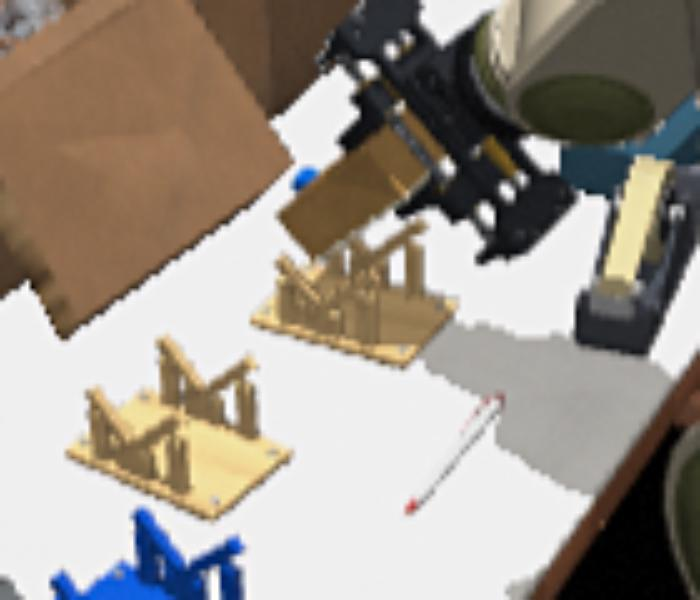

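The box at (355,190) is about 3 cm above the label stand's V and aligned with it. I'll lower it 2.7 cm and then feel for contact.

Request:
step_arm(rows=[[[0.35,0.35,0.07,0,0,0],[0.35,0.35,0.07,0,0,0],[0.35,0.35,0.07,0,0,0],[0.35,0.35,0.07,0,0,0],[0.35,0.35,0.07,0,0,0],[0.14,0.14,0.03,0,0,0],[0,0,0,0,0,0],[0,0,0,0,0,0]]])

```text
time_s: 22.65
tcp_pos: [0.5267, -0.103, 0.0952]
ee_rot: [-0.624, 0.676, -0.335, -0.203]
contact_force: [0.0, 0.8, -2.0]
grip_width: 0.0447
```

```bash
python3 f.py
```

```text
t 22.65 p [ 0.5267 -0.103   0.0952] q [-0.48   0.336  2.198  2.481  0.237  0.315] F [ 0.   0.8 -2. ] T [0.31 0.53 0.02] w 0.0447
[[0.693, -0.199, -0.693], [-0.706, 0.004, -0.708], [0.144, 0.98, -0.138]]
rot [-0.001  0.003  0.001] to seat tool cm [0.23 0.43 0.08] world [-0.0013  0.0003 -0.0047]
```

View pics/s7.png

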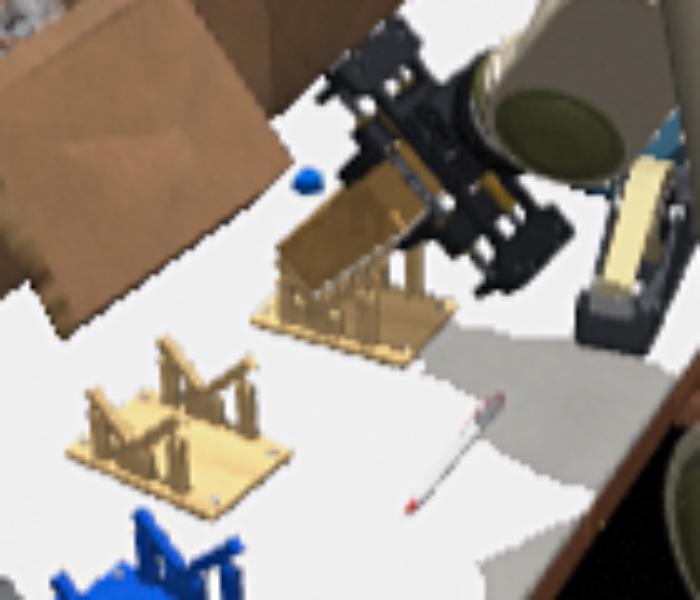

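The force still shows only the box's weight, with about 4 to 5 mm left. I'll lower in 1 mm rows.

Request:
step_arm(rows=[[[0.07,0.07,0.01,0,0,0],[0.07,0.07,0.02,0,0,0],[0.07,0.07,0.01,0,0,0],[0,0,0,0,0,0],[0,0,0,0,0,0]]])

```text
time_s: 23.2
tcp_pos: [0.5267, -0.103, 0.0928]
ee_rot: [-0.625, 0.676, -0.335, -0.203]
contact_force: [-10.4, 1.6, 11.3]
grip_width: 0.0445
```

```bash
python3 f.py
```

```text
t 23.2 p [ 0.5267 -0.103   0.0928] q [-0.48   0.343  2.2    2.506  0.245  0.29 ] F [-10.4   1.6  11.3] T [-0.03  0.37 -0.23] w 0.0445
[[0.694, -0.199, -0.692], [-0.705, 0.004, -0.709], [0.144, 0.98, -0.138]]
rot [-0.002  0.002  0.002] to seat tool cm [0.06 0.26 0.04] world [-0.0014  0.0003 -0.0023]
```

The force direction (-x, +z) shows the box end touching the far faces first. I'll slide it toward the near faces along tool y.

Request:
step_arm(rows=[[[-0.05,0.08,0,0,0,0],[0,0.08,0,0,0,0],[0,0.05,0,0,0,0],[0,0,0,0,0,0],[0,0,0,0,0,0]]])

```text
time_s: 23.75
tcp_pos: [0.5255, -0.103, 0.0917]
ee_rot: [-0.625, 0.676, -0.334, -0.202]
contact_force: [-3.7, 1.3, 7.6]
grip_width: 0.0447
```

```bash
python3 f.py
```

```text
t 23.75 p [ 0.5255 -0.103   0.0917] q [-0.482  0.344  2.205  2.513  0.251  0.28 ] F [-3.7  1.3  7.6] T [ 0.02 -0.21 -0.12] w 0.0447
[[0.695, -0.199, -0.691], [-0.705, 0.004, -0.71], [0.144, 0.98, -0.138]]
rot [-0.002  0.003  0.003] to seat tool cm [0.07 0.09 0.04] world [-0.0001  0.0003 -0.0012]
```

Both faces now carry load: about 9 N on the far faces and 4 N on the near faces after taking off the weight. The pose is within 1.5 mm of the seat. A look before releasing.

```bash
python3 - <<'E'
from h import *
s=imaging.snapshot("side");cv2.imwrite("pics/s8.png",cv2.resize(s["image"][140:220,220:300,::-1],(600,600)))
E
```

```text
(no output)
```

View pics/s8.png

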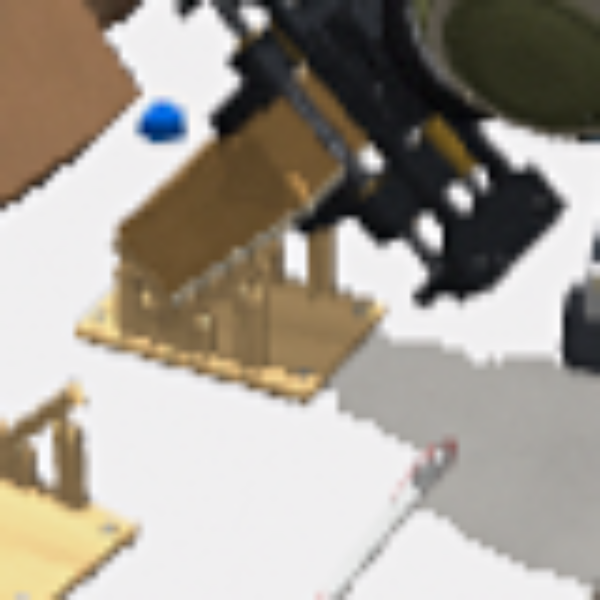

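The box sits down in the V at (230,210), lid edge down and shut. Now I'll ease the grip and open.

Request:
step_arm(rows=[[[0,0,0,0,0,0],[0,0,0,0,0,0]]], grip_force=8)

```text
time_s: 24.05
tcp_pos: [0.5254, -0.103, 0.0916]
ee_rot: [-0.625, 0.676, -0.334, -0.203]
contact_force: [-3.3, -0.2, 7.0]
grip_width: 0.0448
```

Request:
step_arm(rows=[[[0,0,0,0,0,0],[0,0,0,0,0,0],[0,0,0,0,0,0],[0,0,0,0,0,0],[0,0,0,0,0,0],[0,0,0,0,0,0]]], gripper=0.9)

```text
time_s: 24.65
tcp_pos: [0.5248, -0.1028, 0.0907]
ee_rot: [-0.624, 0.676, -0.335, -0.203]
contact_force: [0.7, 0.1, -0.2]
grip_width: 0.079
```

```bash
python3 f.py; python3 - <<'E'
from plan import *
q,t,M=cur()
q,t,M=sim(q,t,M,[[-.6,0,0,0,0,0]]*8+[[-1,0,0,0,0,0]]*6)
E
```

```text
t 24.65 p [ 0.5248 -0.1028  0.0907] q [-0.482  0.345  2.205  2.513  0.25   0.28 ] F [ 0.7  0.1 -0.2] T [0.19 0.28 0.02] w 0.079
[[0.693, -0.199, -0.693], [-0.707, 0.004, -0.708], [0.144, 0.98, -0.137]]
rot [-0.002  0.003  0.   ] to seat tool cm [ 0.05 -0.03  0.02] world [ 0.0006  0.0001 -0.0002]
t 24.7 p [ 0.5248 -0.1028  0.0907] q [-0.482  0.345  2.205  2.513  0.25   0.28 ] F [ 0.  -0.7  0.2] T [ 0.22  0.24 -0.  ] w 0.0795
[[0.693, -0.199, -0.693], [-0.707, 0.004, -0.708], [0.144, 0.98, -0.137]]
   0 [-0.48  0.33  2.22  2.49  0.24  0.31] load 0.12 j 4
   1 [-0.49  0.31  2.22  2.46  0.24  0.33] load 0.13 j 4
   2 [-0.49  0.29  2.23  2.43  0.23  0.36] load 0.14 j 4
   3 [-0.49  0.27  2.24  2.39  0.23  0.4 ] load 0.16 j 4
   4 [-0.5   0.25  2.25  2.35  0.22  0.43] load 0.17 j 4
   5 [-0.5   0.23  2.26  2.31  0.21  0.47] load 0.19 j 4
   6 [-0.5   0.21  2.27  2.27  0.21  0.52] load 0.21 j 4
   7 [-0.51  0.2   2.28  2.21  0.2   0.57] load 0.23 j 4
   8 [-0.51  0.16  2.29  2.12  0.2   0.66] load 0.43 j 4
   9 [-0.52  0.13  2.3   2.01  0.19  0.77] load 0.5 j 4
   10 [-0.52  0.09  2.32  1.89  0.18  0.89] load 0.56 j 4
   11 [-0.53  0.06  2.33  1.75  0.18  1.02] load 0.62 j 4
   12 [-0.54  0.02  2.34  1.61  0.18  1.16] load 0.65 j 4
   13 [-0.54 -0.01  2.35  1.46  0.19  1.3 ] load 0.66 j 4
worst 0.66
```

View pics/s7.png

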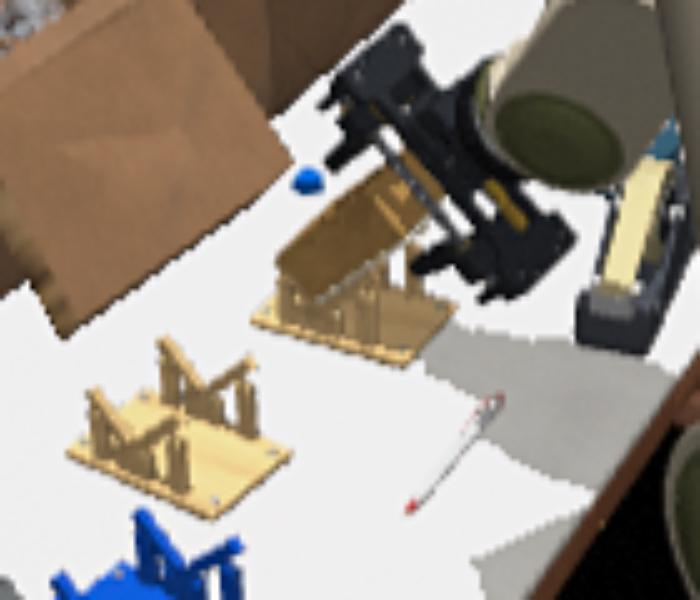

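The fingers are open and clear of the box, with zero force. I'll retract along the fingers.

Request:
step_arm(rows=[[[-0.6,0,0,0,0,0],[-0.6,0,0,0,0,0],[-0.6,0,0,0,0,0],[-0.6,0,0,0,0,0],[-0.6,0,0,0,0,0],[-0.6,0,0,0,0,0],[-0.6,0,0,0,0,0],[-0.6,0,0,0,0,0],[-1,0,0,0,0,0],[-1,0,0,0,0,0],[-1,0,0,0,0,0],[-1,0,0,0,0,0],[-1,0,0,0,0,0],[0,0,0,0,0,0],[0,0,0,0,0,0]]])

```text
time_s: 26.2
tcp_pos: [0.4569, -0.0834, 0.159]
ee_rot: [-0.624, 0.676, -0.335, -0.203]
contact_force: [0.5, -0.1, -0.2]
grip_width: 0.0792
```

```bash
python3 f.py; python3 - <<'E'
from h import *
for v in("top","side"):
    s=imaging.snapshot(v);w=world(s);hsv=cv2.cvtColor(s["image"],cv2.COLOR_RGB2HSV)
    x,y,z=[w[...,i] for i in range(3)]
    m=(x>.44)&(x<.66)&(y>-.17)&(y<-.03)&(z>.06)&(z<.15)&(hsv[...,1]>60)&(hsv[...,0]<30)
    m=cv2.erode(m.astype(np.uint8),np.ones((2,2)))>0
    P=w[m];print(v,m.sum())
    for nx in(1,-1):
        off={1:.7071*(.550-.0194+.0853)+.0225,-1:.7071*(-.5306+.0853)+.05}[nx]
        n0=np.array([nx,0,1])/2**.5;k=np.abs(P@n0-off)<.006;Q=P[k]
        if k.sum()<15: print("few",k.sum());continue
        c=Q.mean(0);n=np.linalg.svd(Q-c)[2][2];n*=np.sign(n[2]);print(k.sum(),"off err mm",((Q@n0).mean()-off)*1000,"n",n.round(3),"y",Q[:,1].min().round(3),Q[:,1].max().round(3))
    cv2.imwrite(f"pics/{v}9.png",cv2.resize(s["image"][100:260,180:350,::-1],(637,600)))
    b=dict(np.load(f"pics/{v}0.npz"))["image"].astype(int)
    d=np.abs(s["image"].astype(int)-b).max(-1)
    for nm,p in dict(spare=(.4016,.3409,.01),pencil=(.331,-.32,.004)).items():
        u=proj(s,p)[0].astype(int);print(nm,u,d[u[1]-8:u[1]+9,u[0]-12:u[0]+13].max() if (0<u[1]<384 and 0<u[0]<512) else None)
E
```

```text
t 26.2 p [ 0.4569 -0.0834  0.159 ] q [-0.536  0.023  2.337  1.61   0.184  1.159] F [ 0.5 -0.1 -0.2] T [0.22 0.26 0.  ] w 0.0792
[[0.693, -0.199, -0.692], [-0.706, 0.004, -0.708], [0.144, 0.98, -0.138]]
rot [-0.002  0.002  0.001] to seat tool cm [9.87 0.01 0.04] world [ 0.0685 -0.0193 -0.0685]
top 1106
850 off err mm 0.03039675677263265 n [0.698 0.001 0.716] y -0.142 -0.059
376 off err mm -0.897112980329684 n [-0.696  0.     0.718] y -0.143 -0.059
spare [130 214] 17
pencil [379 236] 15
side 407
47 off err mm -3.632877342422347 n [ 0.718 -0.047  0.694] y -0.136 -0.056
197 off err mm 0.38914615118407214 n [-0.71   0.008  0.704] y -0.142 -0.054
spare [219 276] 12
pencil [328 166] 205
```

View pics/side9.png

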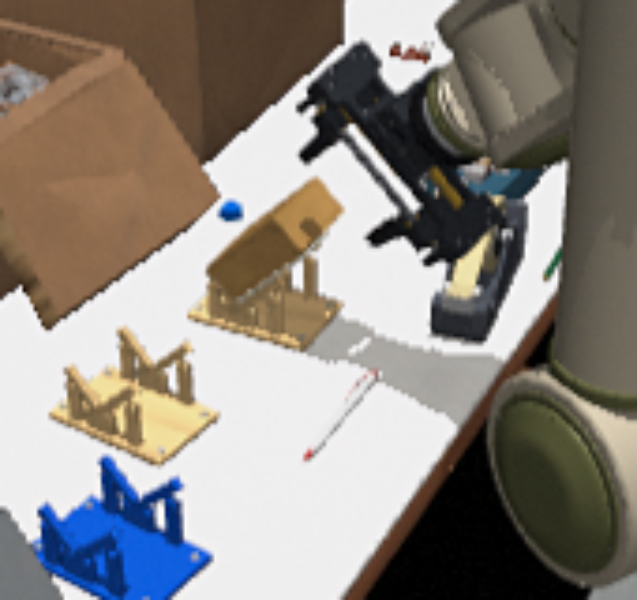

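View pics/top9.png

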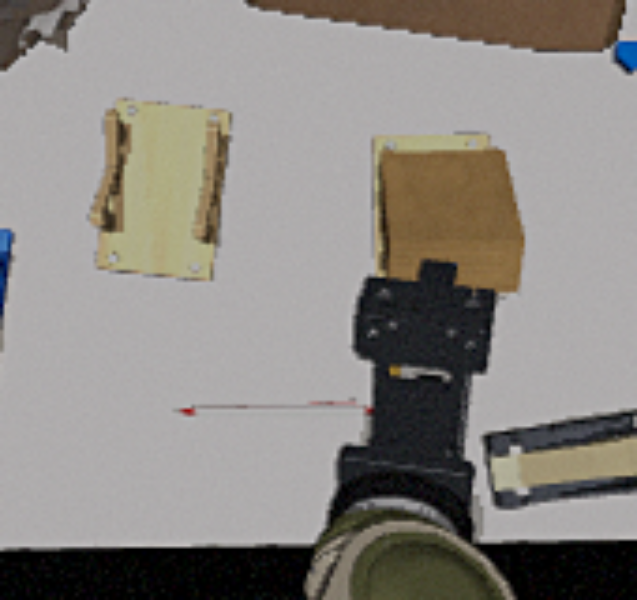

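The box is seated upside down at (450,220) in the top view, the pen is flat, and the tool is clear with zero contact. The pencil's change in the side view is the arm blocking it; the top view shows no change. Handing in.

```bash
python3 -c "
from station import ctrl
print(ctrl.job_done()); o=ctrl.observe(); print(o['time_s'],o['contact_force'])"
```

```text
the job is handed in; nothing more can be done
None
the job is handed in; nothing more can be done
```

The token box is upside down in the labelling stand and I have handed the job in. The hand-in gave no verdict.

I took the pen out first and laid it flat at about (0.41, 0.01). I then pinched the box between lid and bottom with the jaws at 45°, lifted it, turned it half over about the finger axis and lowered it into the V. I let go once both faces of the V were carrying load.

**Last checks:**
- **Box:** by the top camera, its bottom and end faces are within 1 mm of their seated positions. Its lid tilt and squareness are within about 0.02 rad. It sits about 1.5 mm off the middle sideways.
- **Lid:** I judged it shut from the pictures and from the grip width, which stayed near 45 mm while the fingers held the box. I did not measure the lid gap directly.
- **Pen:** it is flat on the table, about 0.15 m or more from both stands.
- **Bystanders:** the spare piece and the pencil show no change in the top view. I checked the tape dispenser only by eye.
- **Robot:** it was clear of everything with zero contact force. The time was 26 s of the 58 s allowed.

**Two readings disagreed:**
- **Bottom face:** the side camera put it 3.6 mm off, but from only 47 pixels next to the gripper. I relied on the top camera's 850 pixels.
- **Pencil:** it looked changed in the side view because the arm was blocking it.

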